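# Sort the thimble collection back onto the lazy Susan

### The arm

A 6-joint arm with a two-finger parallel gripper is mounted at the origin on the work surface. World frame = base frame: x ahead of the robot, y to its left, z up, the work surface at z = 0. Lengths are in mm, angles in rad, forces in N, time in s.
With the tool pointing down it reaches from about 275 to 750 mm from the base axis. Payload 10.2 kg.
Tool frame: the origin (TCP) lies midway between the tips of the shut fingers; the grasp point (between the pads) lies 19 mm behind it; x points along the fingers, y is the direction in which the jaws open and shut, and the axes are right-handed (so a half turn about x gives the same grasp; the last joint's range is limited). The gripper opens to 85 mm and grips with 20 to 120 N. Pads are 22 mm wide; open, the fingers measure 114 mm over their backs; the gripper's body (76 mm by 85 mm) begins 54 mm behind the grasp point. The pads swing forward as they close: fully open they stand 13 mm farther back than shut.
Start: joints at [0.969, 0.313, 1.498, -0, 1.331, -0.223], TCP at [194.161, 487.783, 231.294] pointing down, gripper open.
Joint ranges: [-2.94, 2.94], [-0.97, 2.17], [0.19, 2.56], [-1.23, 4.37], [0.02, 3.11], [-2.88, 2.88]. Speed limits (rad/s): [2.39, 2.39, 3.01, 3.14, 3.14, 3.14].

### API

Orientations are given as a unit quaternion [w, x, y, z].
In Python, from rig import sense, capture, get_calibration, finish_job gives the robot as it stands.
- The arm moves only by the tool jog_arm, never from a script. Its argument "increments" is a list of rows, each an object of numbers: "rx", "ry", "rz": the turn, a rotation vector about the tool's x, y, z in rad; "x", "y", "z": the shift along the tool's x, y, z in mm; "hand": the finger opening in mm, from 0 to 85.4. A call has 1 to 5 rows; each row shifts and turns the commanded pose from where the row before left it, along the tool's axes as they then stand; what a row does not reach is not made up. A row lasts 1/8 s, in which the tool goes at most 62.5 mm and 10.7 degrees, less where a joint would pass 70% of its speed; a pose out of reach is approached as far as the arm can. A call with a gripper value outside its range is refused whole. The fingers move at their own pace and stop on an object; "force" is the grip in N (left out, the last holds). Time passes only in rows, so rows that do not move let the fingers close. It gives the time, the measured TCP pose, the force and the opening at its end, in the units of the state.
- sense(): the state, without advancing time (a new reading comes with each control period).
- capture(name): name is "side" or "top"; returns the picture (384x512x3 uint8, red, green, blue); there is no depth.
- get_calibration(name): a dict with "camera_matrix" (3x3 intrinsics, pixels), "R" (3x3) and "t" (3): a world point X has camera coordinates R X + t. Camera axes: x right, y down, z forward; pixel columns grow to the right and rows downward; lengths in mm; the calibration is good to about 2 mm. A picture is of the moment at which its call begins. get_calibration takes no time and is no camera call.
- finish_job(): hands the job in, once; it reports no verdict.
The state is a dict: "time_s": time; "joints": joint angles; "dq": joint speeds; "tau": joint torques, N m; "eef_pos": TCP position; "ee_rot": TCP orientation; "force": force on the tool from outside, world axes, zero at the start; "wrist_torque": the same for the moment, N m; "grip_width": opening from 0.0 (shut) to 1.0 (fully open).
Only numpy, scipy, OpenCV 4.12 (cv2) and the standard library are available. Lean on these libraries where they do the work, as an engineer would, in place of code of your own. Each camera call takes 0.05 s, during which the arm holds its last target.

### The job

Sort the pieces standing about on the glass shelf into their trays on the turntable: both thimbles standing upright in the oblong thimble tray, both buttons inside the square mother-of-pearl button box, and the pewter owl standing upright in the round dish with the brass rim. Leave the thread spool and the magnifier where they are.

Things in the scene. Friction and masses are not known exactly. Their poses are not given: they have to be found in the camera images.
- ruby_thimble: Taller thimble, ruby glass, open end down: 40 high, flared rim 30 across at the foot, above it tapering from 26 (6 up) to 23 (33 up), rounded top; about 25 g. Loose on the shelf. Origin: centre of its underside, z up. (sizes in mm)
- plain_thimble: Shorter thimble, plain dimpled aluminium, open end down: 23 high, 24 across at the foot rim, then tapering from 21.6 (3 up) to 19.6 (19 up); 14 g. Loose on the shelf. Origin: centre of its underside, z up. (sizes in mm)
- large_button: Larger domed mother-of-pearl coat button, a disc 40 across lying flat: upright edge 8 high, dome to 12 high; 15 g. Loose on the shelf. Origin: centre of its underside, z up. (sizes in mm)
- small_button: Smaller domed mother-of-pearl coat button, a disc 28 across lying flat: upright edge 8 high, dome to 12 high; 15 g. Loose on the shelf. Origin: centre of its underside, z up. (sizes in mm)
- owl: Pewter owl figurine standing upright: round body 34 across from 4 to 36 up, narrower head, 58 high (ear tufts to 61); about 140 g. -x is its face. Loose on the shelf. Origin: centre of its underside, z up. (sizes in mm)
- thimble_tray: Thimble tray: the oblong pale-wood tray with a dark lining, inside 96 (its x) by 52 (its y), 200 g. Loose, standing on the lazy Susan (cherry platter, radius 150, top 24 above the shelf, which turns a little if pushed sideways and stays where left). Origin: underside centre, z up; inner floor 4 above origin; rim 4 thick, 5 above inner floor. (sizes in mm)
- button_box: Button box: the open square box with mother-of-pearl walls and a dark lining, inside 84 by 84 (its x and y along the walls), 250 g. Loose, standing on the lazy Susan (cherry platter, radius 150, top 24 above the shelf, which turns a little if pushed sideways and stays where left). Origin: underside centre, z up; inner floor 4 above origin; rim 4 thick, 5 above inner floor. (sizes in mm)
- owl_stand: Owl stand: the round dish with a brass rim and a dark lining, inside 64 across, 150 g. Loose, standing on the lazy Susan (cherry platter, radius 150, top 24 above the shelf, which turns a little if pushed sideways and stays where left). Origin: underside centre, z up; inner floor 4 above origin; rim 4 thick, 5 above inner floor. (sizes in mm)
- spool: Bystander: wooden thread spool standing upright, flanges 34 across, 36 high, among the things to be sorted; it stays where it is. Loose on the shelf. Origin: centre of its underside, z up. (sizes in mm)
- magnifier: Bystander: desk magnifier, a brass ring 60 across with a glass dome, 24 high, beyond the turntable on the robot's right; it stays where it is. Loose on the shelf. Origin: centre of its underside, z up. (sizes in mm)

How it is judged:
By the outcome, as a careful person would: the job done as asked, in the order asked, and still so for the second after the job is handed in, with the robot touching nothing.
It also fails if it takes over 115 s, if anything falls off the work surface, if the arm or the gripper's body presses on something with over 40 N, if the wrist force passes 120 N, or if a joint passes its speed limit or range.

## Working session

There is one attempt and no reset: what is moved stays moved. The work goes in short steps, Python scripts to look and compute and a tool call to move; the robot and the scene stay as the last step left them, time stands still between calls to the robot, and variables do not carry over. Pictures are saved under pics/ and viewed, and the job is handed in when it is done.

Besides the shell and the picture viewer there is one more tool, called after "Emit:" in YAML: its name, and indented under it one key for each argument. jog_arm: Moves the arm, as the interface text tells. Its arguments: {"type":"object","properties":{"increments":{"type":"array","items":{"type":"object","properties":{"rx":{"type":"number"},"ry":{"type":"number"},"rz":{"type":"number"},"x":{"type":"number"},"y":{"type":"number"},"z":{"type":"number"},"hand":{"type":"number"}}}},"force":{"type":"number"}},"required":["increments"]}

```bash
ls; mkdir -p pics
python3 - <<'E'
from rig import *
import cv2
for n in("side","top"):
    im=capture(n); cv2.imwrite(f"pics/{n}0.png",im[:,:,::-1])
    c=get_calibration(n); print(n,c)
s=sense(); print({k:s[k] for k in("time_s","eef_pos","ee_rot","grip_width","force")})
E
```

```text
pics
side {'camera_matrix': array([[400.78595257,   0.        , 257.28617209],
       [  0.        , 400.78595257, 185.95630348],
       [  0.        ,   0.        ,   1.        ]]), 'R': array([[-0.94457548, -0.32825339, -0.00518367],
       [-0.21620563,  0.63387598, -0.74260108],
       [ 0.24704713, -0.70032204, -0.66971394]]), 't': array([550.40595616, 158.16197075, 865.09614413])}
top {'camera_matrix': array([[496.67437791,   0.        , 258.13475286],
       [  0.        , 496.67437791, 184.90609158],
       [  0.        ,   0.        ,   1.        ]]), 'R': array([[ 0.00193625, -0.99998511, -0.00510198],
       [-0.99369572, -0.00135211, -0.11210262],
       [ 0.11209405,  0.00528688, -0.99368354]]), 't': array([  17.96356424,  589.10553116, 1267.65798396])}
{'time_s': 0.1, 'eef_pos': array([194.04964842, 487.59731632, 230.80399643]), 'ee_rot': array([ 0.69430458,  0.13275454,  0.69462229, -0.1334813 ]), 'grip_width': 1.002219835024536, 'force': array([ 1.54181161, -0.5754887 , -0.33504906])}
```

```bash
python3 -c "
import cv2
for n in('side','top'):
    i=cv2.imread(f'pics/{n}0.png'); cv2.imwrite(f'pics/{n}0b.png',cv2.resize(i,(800,600),interpolation=cv2.INTER_CUBIC))"
```

```text
(no output)
```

View pics/side0b.png

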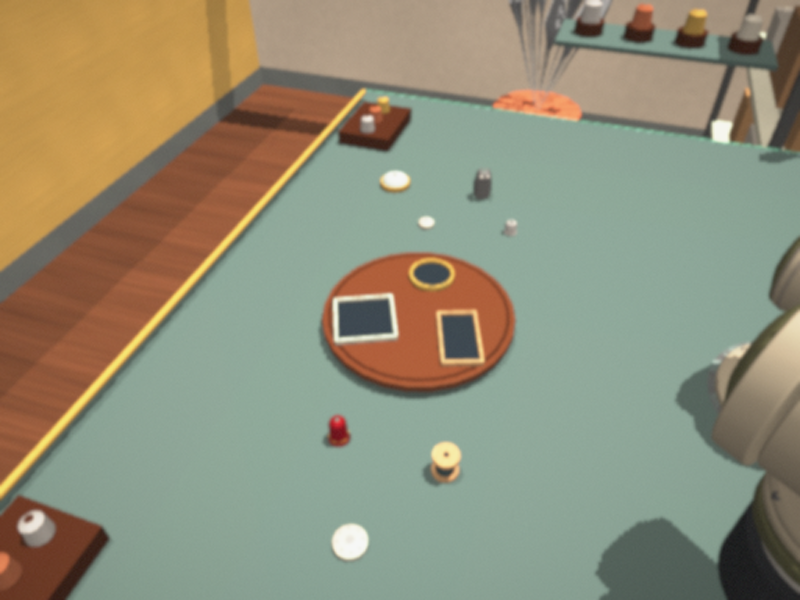

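View pics/top0b.png

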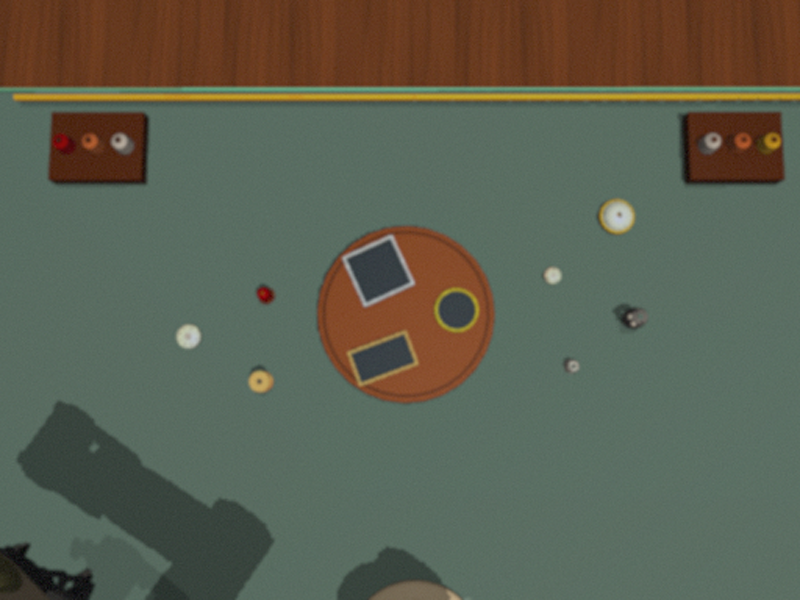

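```bash
cat > h.py <<'E'
from rig import *
import cv2, numpy as np
C={n:get_calibration(n) for n in("side","top")}
def ray(n,uv):
    c=C[n]; d=c["R"].T@np.linalg.solve(c["camera_matrix"],[uv[0],uv[1],1.]); o=-c["R"].T@c["t"]; return o,d/np.linalg.norm(d)
def plane(n,uv,z):
    o,d=ray(n,uv); return o+d*(z-o[2])/d[2]
def proj(n,X):
    c=C[n]; p=c["camera_matrix"]@(c["R"]@np.asarray(X,float)+c["t"]); return p[:2]/p[2]
def tri(a,b):
    (o1,d1),(o2,d2)=ray("side",a),ray("top",b)
    A=np.stack([d1,-d2],1); s=np.linalg.lstsq(A,o2-o1,rcond=None)[0]
    p,q=o1+s[0]*d1,o2+s[1]*d2; return (p+q)/2,np.linalg.norm(p-q)
def snap(n,f):
    im=capture(n); cv2.imwrite(f"pics/{f}.png",im[:,:,::-1]); return im
def crop(src,f,u,v,r,s=6):
    i=cv2.imread(f"pics/{src}.png"); h,w=i.shape[:2]
    i=i[max(0,v-r*3//4):v+r*3//4,max(0,u-r):u+r]; cv2.imwrite(f"pics/{f}.png",cv2.resize(i,None,fx=s,fy=s,interpolation=cv2.INTER_CUBIC))
E
python3 - <<'E'
from h import *
for n in("side","top"):
    print(n,"cam at",-C[n]["R"].T@C[n]["t"])
    i=cv2.imread(f"pics/{n}0.png").astype(int)
    bg=cv2.medianBlur(i.astype(np.uint8),51).astype(int) if 0 else None
    lab=cv2.cvtColor(i.astype(np.uint8),cv2.COLOR_BGR2LAB).astype(int)
    # glass: greenish a<~125
    m=((lab[:,:,1]>121)).astype(np.uint8)
    if n=="top": print("glass lab",lab[250,330], lab[300,60])
    else: print(lab[300,180])
    k,L,st,ce=cv2.connectedComponentsWithStats(m)
    for j in range(1,k):
        if 12<st[j,4]<9000: print(st[j],ce[j].round(1), plane(n,ce[j],0).round())
E
```

```text
side cam at [340.37596383 686.2634396  699.67132204]
[169 116 133]
[243 109  20  15 232] [252.5 116.3] [ 723. -358.    0.]
[303 108  12  20 190] [308.4 117.8] [ 550. -407.    0.]
[268 139  10   8  69] [272.3 142.4] [ 620. -242.    0.]
[322 141   9  10  79] [326.3 145.7] [ 465. -277.    0.]
[ 446  152   66  232 8957] [488.1 286.2] [54. 91.  0.]
[208 264  17  23 294] [216.  275.9] [588. 247.   0.]
[274 282  22  28 478] [284.6 295.9] [439. 247.   0.]
[212 335  24  25 452] [223.3 346.8] [514. 384.   0.]
[442 357   7   7  19] [444.8 359.8] [137. 279.   0.]
[448 361   6   6  14] [450.  363.7] [129. 283.   0.]
[412 368   9   6  14] [415.8 370.2] [184. 314.  -0.]
[437 368   6   7  14] [438.9 370.5] [147. 302.   0.]
[447 368   6   9  18] [450.  372.8] [129. 300.   0.]
[407 379   8   5  15] [410.7 381.3] [192. 336.   0.]
[433 379  10   5  17] [437.9 381. ] [148. 321.   0.]
top cam at [ 443.259938     12.05788235 1325.78279353]
glass lab [113 118 131] [ 72 122 130]
[   7   59  505    7 3498] [258.  62.] [935.  20.   0.]
[  30   71   66   48 2997] [62.5 94.2] [843. 557.   0.]
[ 435   71   68   48 3087] [468.6  94.1] [ 844. -556.   -0.]
[382 127  25  24 458] [393.9 138.3] [ 720. -349.    0.]
[347 170  12  12 101] [352.3 175.5] [ 619. -234.    0.]
[163 182  14  14 141] [169.5 188.4] [583. 257.   0.]
[393 195  22  16 219] [404.3 202.5] [ 546. -372.    0.]
[113 207  17  17 182] [121.2 214.7] [512. 385.   0.]
[360 229  11  11  85] [365.2 233.8] [ 462. -265.    0.]
[158 235  18  17 230] [166.6 243.4] [436. 262.   0.]
[  12  258  162  126 4841] [ 95.8 326.1] [222. 442.   0.]
[   0  347   62   37 1429] [ 24.4 370.1] [111. 622.   0.]
[ 216  351   80   33 1207] [254.8 372.7] [106.  27.   0.]
```

Run:
```python
from h import *
pts=dict(small=((272.3,142.4),(352.3,175.5)),plain=((326.3,145.7),(365.2,233.8)),ruby=((216,275.9),(169.5,188.4)),spool=((284.6,295.9),(166.6,243.4)),large=((223.3,346.8),(121.2,214.7)),owl=((308.4,117.8),(404.3,202.5)),mag=((252.5,116.3),(393.9,138.3)))
for k,(a,b) in pts.items():
    p,e=tri(a,b); print(k,p.round(1),round(e,1), "top@6",plane("top",b,6).round(1),"top@12",plane("top",b,12).round(1))
# tiles of zooms
A=[]
for n,l in(("top",[(404,202),(365,234),(352,175),(170,188),(121,215),(167,243)]),("side",[(308,118),(326,146),(272,142),(216,276),(223,347),(285,296)])):
    i=cv2.imread(f"pics/{n}0.png")
    A.append(np.hstack([cv2.resize(i[v-20:v+20,u-20:u+20],(130,130),interpolation=cv2.INTER_NEAREST) for u,v in l]))
cv2.imwrite("pics/tiles.png",np.vstack(A))
crop("top0","tt",258,200,66,6)
```

```text
small [ 617.4 -232.9    6.6] 0.8 top@6 [ 617.8 -233.     6. ] top@12 [ 617.  -231.9   12. ]
plain [ 462.8 -263.1   10.1] 0.7 top@6 [ 462.5 -264.     6. ] top@12 [ 462.4 -262.8   12. ]
ruby [582.6 255.2  12.7] 1.9 top@6 [582.4 256.1   6. ] top@12 [581.8 255.   12. ]
spool [436.5 258.3  18.3] 0.2 top@6 [436.3 260.6   6. ] top@12 [436.3 259.4  12. ]
large [512.9 384.5   2. ] 1.7 top@6 [511.9 383.2   6. ] top@12 [511.6 381.5  12. ]
owl [ 543.  -363.7   27.5] 1.8 top@6 [ 545.6 -369.7    6. ] top@12 [ 545.1 -368.    12. ]
mag [ 719.1 -346.7    7.4] 0.4 top@6 [ 719.2 -347.1    6. ] top@12 [ 718.  -345.5   12. ]
```

View pics/tiles.png

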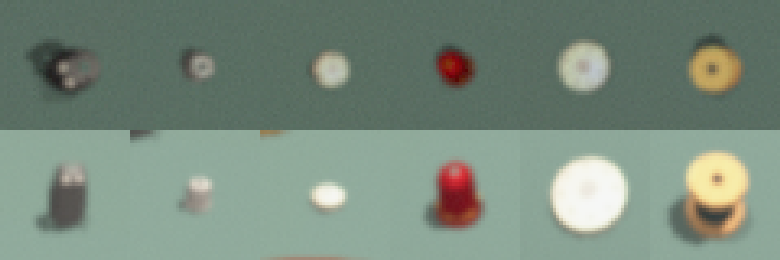

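View pics/tt.png

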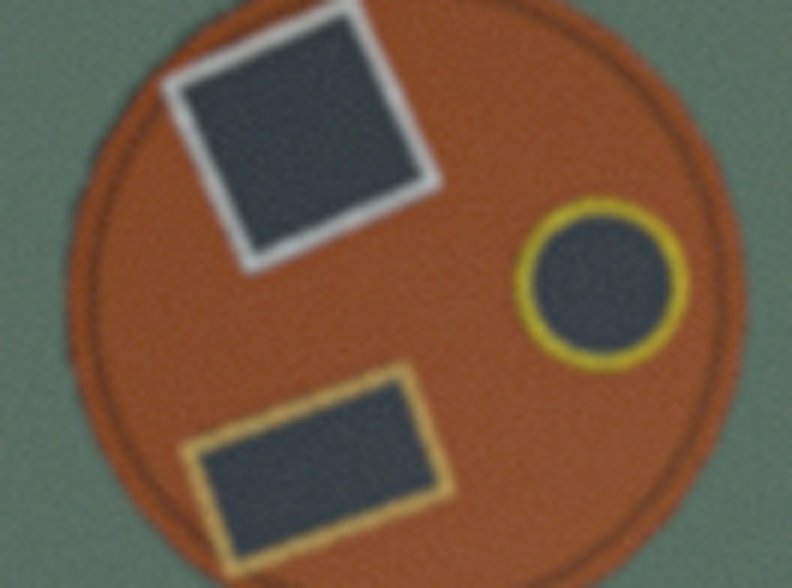

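Run:
```python
from h import *
i=cv2.imread("pics/top0.png"); lab=cv2.cvtColor(i,cv2.COLOR_BGR2LAB).astype(int)
m=np.zeros(i.shape[:2],np.uint8); m[135:265,195:325]=((np.abs(lab[135:265,195:325,1]-128)<7)&(np.abs(lab[135:265,195:325,2]-128)<9)&(lab[135:265,195:325,0]<85)).astype(np.uint8)
cs,_=cv2.findContours(m,cv2.RETR_EXTERNAL,cv2.CHAIN_APPROX_NONE)
for c in cs:
    if cv2.contourArea(c)<150: continue
    r=cv2.minAreaRect(c); M=cv2.moments(c); ce=(M['m10']/M['m00'],M['m01']/M['m00'])
    b=np.array([plane("top",q,31)[:2] for q in cv2.boxPoints(r)])
    e=b[1]-b[0],b[2]-b[1]
    print(np.round(ce,1),plane("top",ce,30).round(1),plane("top",r[0],30).round(1),[(np.hypot(*x).round(1),np.degrees(np.arctan2(x[1],x[0])).round(1)) for x in e])
a=cv2.resize(cv2.imread("pics/top0.png")[182:222,384:424],(400,400),interpolation=cv2.INTER_CUBIC)
b=cv2.resize(cv2.imread("pics/side0.png")[98:138,288:328],(400,400),interpolation=cv2.INTER_CUBIC)
cv2.imwrite("pics/owl.png",np.hstack([a,b]))
```

```text
[244.5 228.8] [474.4  54.1  30. ] [474.4  54.   30. ] [(np.float64(90.0), np.float64(-69.4)), (np.float64(45.3), np.float64(-159.3))]
[291.8 197.9] [555.2 -69.2  30. ] [555.1 -68.4  30. ] [(np.float64(55.0), np.float64(-89.9)), (np.float64(52.5), np.float64(179.5))]
[241.6 172.8] [621.4  62.5  30. ] [621.6  62.7  30. ] [(np.float64(76.9), np.float64(-65.2)), (np.float64(76.6), np.float64(-155.6))]
```

View pics/owl.png

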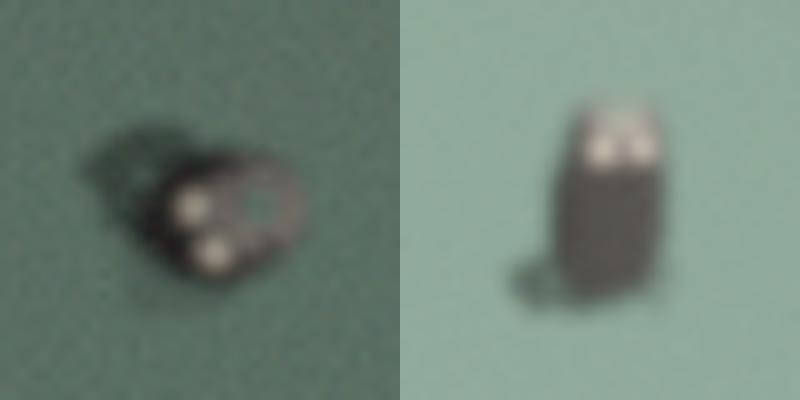

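```bash
cat >> h.py <<'E'
from scipy.spatial.transform import Rotation as Ro
def plan(x,y,z,yaw_deg=None):
    s=sense(); p=np.array(s["eef_pos"]); q=s["ee_rot"]; R=Ro.from_quat([q[1],q[2],q[3],q[0]]).as_matrix()
    yw=np.degrees(np.arctan2(R[1,1],R[0,1]))
    if yaw_deg is not None:
        d=(yaw_deg-yw+90)%180-90; a=-d
    else: a=0
    print("t",round(s["time_s"],2),"pos",p.round(1),"xaxis",R[:,0].round(3),"yaw",yw.round(1),"j",np.round(s["joints"],2),"F",np.round(s["force"],1),"gw",round(s["grip_width"]*85.4,1))
    print("delta tool before turn",(R.T@(np.array([x,y,z])-p)).round(1),"rx rad",np.radians(a).round(3),"deg",a)
    R2=R@Ro.from_rotvec([np.radians(a),0,0]).as_matrix()
    print("delta tool after turn",(R2.T@(np.array([x,y,z])-p)).round(1))
E
python3 - <<'E'
from h import *
print(plane("top",(410,202.5),58),plane("top",(404.5,204.5),8),plane("side",(309,126),0),tri((309.3,113),(404.5,204)))
for P in [(543,-362,0),(543,-362,58),(545,-366,0),(545,-366,58)]: print(P,proj("side",P),proj("top",P))
plan(582,255,150,20.6)
E
```

```text
[ 541.57254652 -369.23652448   58.        ] [ 540.10622055 -369.5268145     8.        ] [ 537.4216819 -361.4479819    0.       ] (array([ 538.99926451, -357.65867653,   48.77321787]), np.float64(1.2184076237284351))
(543, -362, 0) [307.29940642 125.58666596] [400.78218676 203.63258042]
(543, -362, 58) [308.80048812 109.43467451] [407.14504015 201.93824221]
(545, -366, 0) [306.98435603 124.79803974] [402.25912906 202.8877871 ]
(545, -366, 58) [308.47132    108.66461044] [408.68803266 201.15989879]
t 0.1 pos [194.  487.6 230.8] xaxis [-0.001 -0.001 -1.   ] yaw 68.3 j [ 0.97  0.31  1.5  -0.    1.33 -0.22] F [ 1.5 -0.6 -0.3] gw 85.6
delta tool before turn [ 80.8 -72.6 446.5] rx rad 0.832 deg 47.697820732079414
delta tool after turn [ 80.8 281.4 354.2]
```

Run:
```python
from h import *
for n,(u,v) in(("top",(169,188)),("side",(216,276))):
    i=cv2.imread(f"pics/{n}0.png").astype(int)
    m=np.zeros(i.shape[:2],np.uint8); s=np.s_[v-18:v+18,u-18:u+18]
    m[s]=(i[s][:,:,2]-i[s][:,:,1]>30)
    x,y,w,h=cv2.boundingRect(m); yy,xx=np.nonzero(m); print(n,x,y,w,h,xx.mean(),yy.mean())
    p=(xx.mean(),yy.mean())
    if n=="top": b=p
    else: print(tri(p,b))
print(plane("top",b,20))
```

```text
top 164 184 11 10 169.27906976744185 188.38372093023256
side 210 265 14 21 216.1889400921659 275.6774193548387
(array([582.25112408, 255.43520421,  13.99263574]), np.float64(1.3255491127987038))
[580.98038659 254.11163644  20.        ]
```

Emit:
jog_arm:
  increments:
    - {"rx":0.166,"x":16}
    - {"rx":0.166,"x":16}
    - {"rx":0.166,"x":16}
    - {"rx":0.166,"x":16}
    - {"rx":0.168,"x":16}
  force: 25

```text
schema error: expected keys rx, ry, rz, x, y, z, hand
```

Emit:
jog_arm:
  increments:
    - {"rx":0.166,"ry":0,"rz":0,"x":16,"y":0,"z":0,"hand":85}
    - {"rx":0.166,"ry":0,"rz":0,"x":16,"y":0,"z":0,"hand":85}
    - {"rx":0.166,"ry":0,"rz":0,"x":16,"y":0,"z":0,"hand":85}
    - {"rx":0.166,"ry":0,"rz":0,"x":16,"y":0,"z":0,"hand":85}
    - {"rx":0.168,"ry":0,"rz":0,"x":16,"y":0,"z":0,"hand":85}
  force: 25

```text
time_s: 0.72
eef_pos: [194.0, 487.6, 150.5]
ee_rot: [0.58, 0.404, 0.58, -0.404]
force: [0.2, -0.1, 0.3]
grip_width: 0.995
```

```bash
python3 -c "
from h import *
plan(581.5,254.5,150,20.6)"
```

```text
t 0.72 pos [194.  487.6 150.5] xaxis [-0.    -0.001 -1.   ] yaw 20.3 j [0.97 0.39 1.61 0.   1.14 0.61] F [ 0.2 -0.1  0.3] gw 85.0
delta tool before turn [  0.4 282.5 353.1] rx rad -0.005 deg -0.28980179321264643
delta tool after turn [  0.4 280.7 354.5]
```

Emit:
jog_arm:
  increments:
    - {"rx":0,"ry":0,"rz":0,"x":0,"y":35,"z":44,"hand":60}
    - {"rx":0,"ry":0,"rz":0,"x":0,"y":35,"z":44,"hand":60}
    - {"rx":0,"ry":0,"rz":0,"x":0,"y":35,"z":44,"hand":60}
    - {"rx":0,"ry":0,"rz":0,"x":0,"y":35,"z":44,"hand":60}
    - {"rx":0,"ry":0,"rz":0,"x":0,"y":35,"z":44,"hand":60}

```text
time_s: 1.35
eef_pos: [436.8, 342.3, 151.1]
ee_rot: [0.581, 0.402, 0.582, -0.403]
force: [1.0, 1.1, 1.2]
grip_width: 0.702
```

Emit:
jog_arm:
  increments:
    - {"rx":0,"ry":0,"rz":0,"x":0,"y":35,"z":44,"hand":60}
    - {"rx":0,"ry":0,"rz":0,"x":0,"y":35,"z":44,"hand":60}
    - {"rx":0,"ry":0,"rz":0,"x":0,"y":35,"z":44,"hand":60}
    - {"rx":0,"ry":0,"rz":0,"x":0,"y":0,"z":0,"hand":60}

```text
time_s: 1.85
eef_pos: [582.4, 254.4, 150.1]
ee_rot: [0.581, 0.403, 0.581, -0.404]
force: [-0.1, 0.1, 0.9]
grip_width: 0.699
```

```bash
python3 -c "
from h import *
snap('side','s1');snap('top','t1')
crop('s1','s1c',216,240,60,6)
plan(581.5,254.5,50,20.6)"
```

```text
t 1.95 pos [579.8 256.9 150.6] xaxis [-0.001 -0.    -1.   ] yaw 20.6 j [ 0.23  0.62  1.25  0.    1.28 -0.13] F [-1.   0.6  0.3] gw 60.2
delta tool before turn [100.6   0.9   2.9] rx rad -0.0 deg -0.004969767089448851
delta tool after turn [100.6   0.9   2.9]
```

View pics/s1c.png

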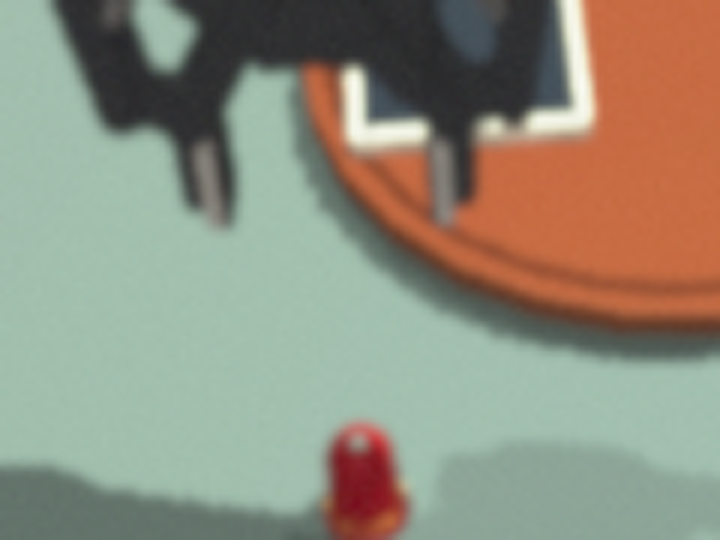

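Emit:
jog_arm:
  increments:
    - {"rx":0,"ry":0,"rz":0,"x":40,"y":1,"z":3,"hand":60}
    - {"rx":0,"ry":0,"rz":0,"x":40,"y":0,"z":0,"hand":60}
    - {"rx":0,"ry":0,"rz":0,"x":30,"y":0,"z":0,"hand":60}
    - {"rx":0,"ry":0,"rz":0,"x":20,"y":0,"z":0,"hand":60}
    - {"rx":0,"ry":0,"rz":0,"x":10,"y":0,"z":0,"hand":60}

```text
time_s: 2.58
eef_pos: [581.6, 255.1, 10.7]
ee_rot: [0.581, 0.402, 0.582, -0.402]
force: [0.7, -0.3, -1.1]
grip_width: 0.704
```

```bash
python3 -c "
from h import *
snap('side','s2')
crop('s2','s2c',216,276,50,8)
plan(581.5,254.5,8,20.6)"
```

```text
t 2.62 pos [581.5 254.9  10. ] xaxis [-0.001 -0.    -1.   ] yaw 20.7 j [ 0.23  0.78  1.35  0.    1.   -0.13] F [-0.7 -0.5 -0.9] gw 59.9
delta tool before turn [ 2.  -0.1  0.4] rx rad 0.001 deg 0.0627881698917605
delta tool after turn [ 2.  -0.1  0.4]
```

View pics/s2c.png

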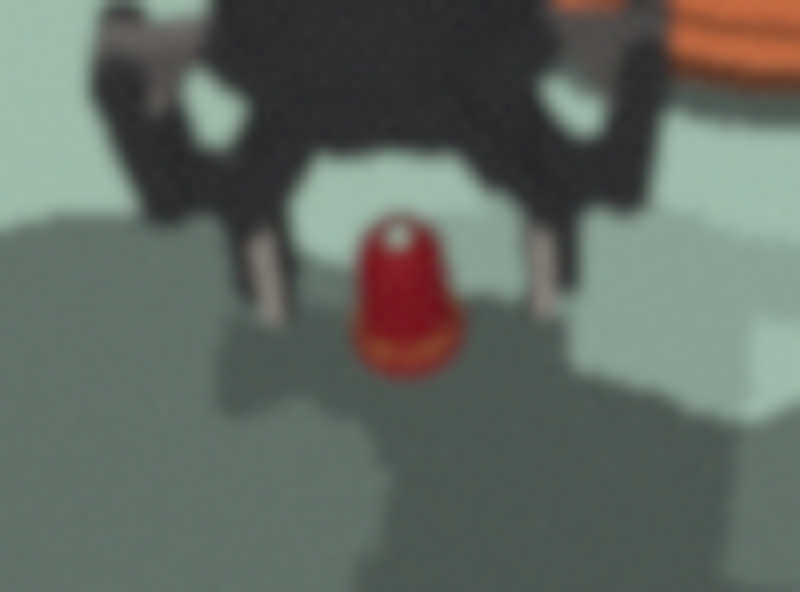

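Emit:
jog_arm:
  increments:
    - {"rx":0,"ry":0,"rz":0,"x":0,"y":0,"z":0,"hand":30}
    - {"rx":0,"ry":0,"rz":0,"x":0,"y":0,"z":0,"hand":10}
    - {"rx":0,"ry":0,"rz":0,"x":0,"y":0,"z":0,"hand":10}
    - {"rx":0,"ry":0,"rz":0,"x":0,"y":0,"z":0,"hand":10}
    - {"rx":0,"ry":0,"rz":0,"x":0,"y":0,"z":0,"hand":10}
  force: 25

```text
time_s: 3.25
eef_pos: [582.8, 254.7, 12.5]
ee_rot: [0.582, 0.403, 0.581, -0.402]
force: [-1.2, -0.1, 5.7]
grip_width: 0.271
```

```bash
python3 -c "
from h import *
snap('side','s3')
crop('s3','s3c',216,276,50,8)
import numpy as np
# tray local x axis dir 110.6deg
d=np.array([np.cos(np.radians(110.6)),np.sin(np.radians(110.6))])
print(np.array([474.4,54])+22*d,np.array([474.4,54])-22*d)
plan(*(np.array([474.4,54])+22*d),100,20.6)"
```

```text
[466.65948374  74.59330979] [482.14051626  33.40669021]
t 3.3 pos [582.7 254.7  12.5] xaxis [ 0.002  0.    -1.   ] yaw 20.6 j [ 0.23  0.78  1.35  0.    1.01 -0.13] F [-1.4 -0.1  6.5] gw 23.3
delta tool before turn [ -87.8 -171.9  127.7] rx rad 0.0 deg 0.025220793692412258
delta tool after turn [ -87.8 -171.9  127.8]
```

View pics/s3c.png

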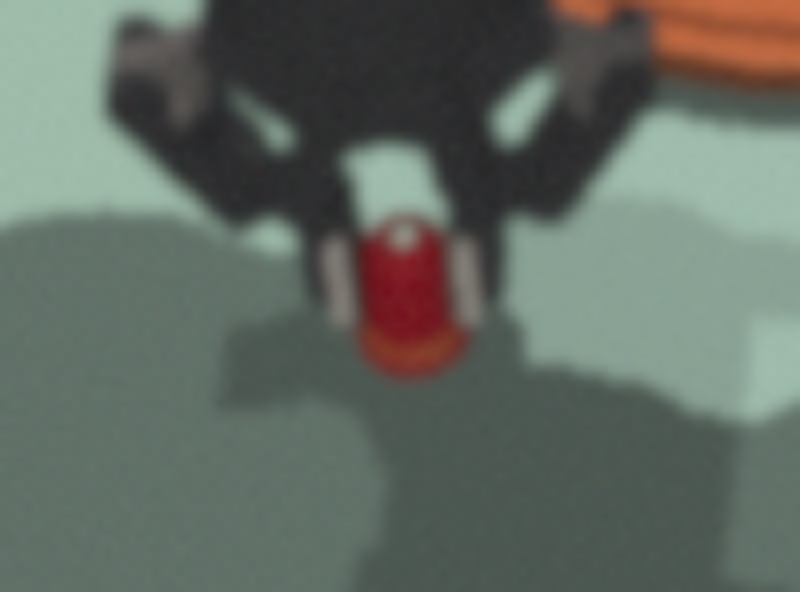

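Emit:
jog_arm:
  increments:
    - {"rx":0,"ry":0,"rz":0,"x":-15,"y":0,"z":0,"hand":10}
    - {"rx":0,"ry":0,"rz":0,"x":-35,"y":0,"z":0,"hand":10}
    - {"rx":0,"ry":0,"rz":0,"x":-40,"y":0,"z":0,"hand":10}
    - {"rx":0,"ry":0,"rz":0,"x":0,"y":-20,"z":15,"hand":10}
    - {"rx":0,"ry":0,"rz":0,"x":0,"y":-35,"z":26,"hand":10}

```text
time_s: 3.92
eef_pos: [545.2, 196.6, 102.5]
ee_rot: [0.582, 0.403, 0.581, -0.401]
force: [0.5, -0.1, -0.6]
grip_width: 0.27
```

Emit:
jog_arm:
  increments:
    - {"rx":0,"ry":0,"rz":0,"x":0,"y":-35,"z":26,"hand":10}
    - {"rx":0,"ry":0,"rz":0,"x":0,"y":-35,"z":26,"hand":10}
    - {"rx":0,"ry":0,"rz":0,"x":0,"y":-30,"z":22,"hand":10}
    - {"rx":0,"ry":0,"rz":0,"x":0,"y":-17,"z":13,"hand":10}
    - {"rx":0,"ry":0,"rz":0,"x":0,"y":0,"z":0,"hand":10}

```text
time_s: 4.55
eef_pos: [466.3, 73.4, 102.2]
ee_rot: [0.581, 0.403, 0.581, -0.403]
force: [-0.3, -0.0, 0.2]
grip_width: 0.27
```

```bash
python3 -c "
from h import *
snap('side','s4')
crop('s4','s4c',295,190,60,6)
plan(466.7,74.6,41,20.6)"
```

```text
t 4.6 pos [466.8  74.1 102.1] xaxis [ 0.001  0.    -1.   ] yaw 20.6 j [-0.09  0.35  1.82  0.    0.97 -0.45] F [-0.2 -1.  -0.6] gw 23.3
delta tool before turn [61.1  0.  -0.6] rx rad -0.001 deg -0.03400283869531506
delta tool after turn [61.1  0.  -0.6]
```

View pics/s4c.png

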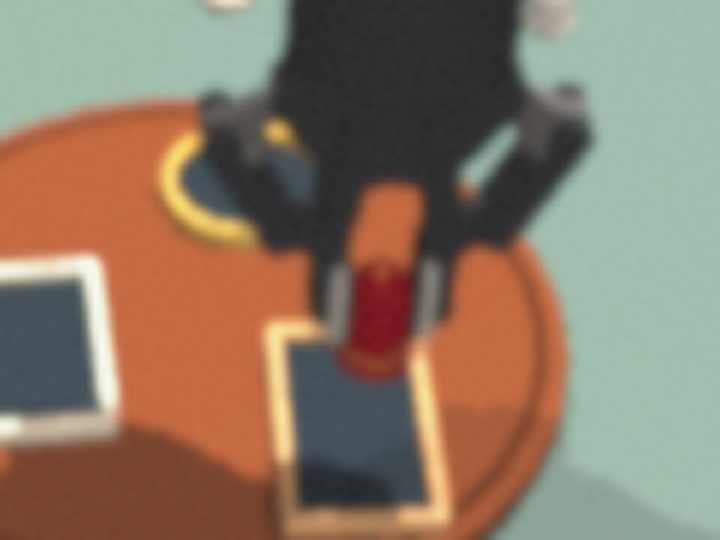

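Emit:
jog_arm:
  increments:
    - {"rx":0,"ry":0,"rz":0,"x":25,"y":0,"z":0,"hand":10}
    - {"rx":0,"ry":0,"rz":0,"x":20,"y":0,"z":0,"hand":10}
    - {"rx":0,"ry":0,"rz":0,"x":10,"y":0,"z":0,"hand":10}
    - {"rx":0,"ry":0,"rz":0,"x":4,"y":0,"z":0,"hand":10}
    - {"rx":0,"ry":0,"rz":0,"x":2,"y":0,"z":0,"hand":10}

```text
time_s: 5.22
eef_pos: [466.7, 74.3, 40.6]
ee_rot: [0.582, 0.402, 0.581, -0.402]
force: [-0.2, 0.0, 0.3]
grip_width: 0.274
```

```bash
python3 -c "
from h import *
snap('side','s5')
crop('s5','s5c',290,205,50,7)
plan(466.7,74.6,41,20.6)"
```

```text
t 5.28 pos [466.7  74.3  40.6] xaxis [ 0.001 -0.    -1.   ] yaw 20.6 j [-0.09  0.46  1.86  0.    0.82 -0.45] F [ 0.2 -0.1  0.2] gw 23.2
delta tool before turn [-0.4  0.1 -0.3] rx rad 0.001 deg 0.0346465611709732
delta tool after turn [-0.4  0.1 -0.3]
```

View pics/s5c.png

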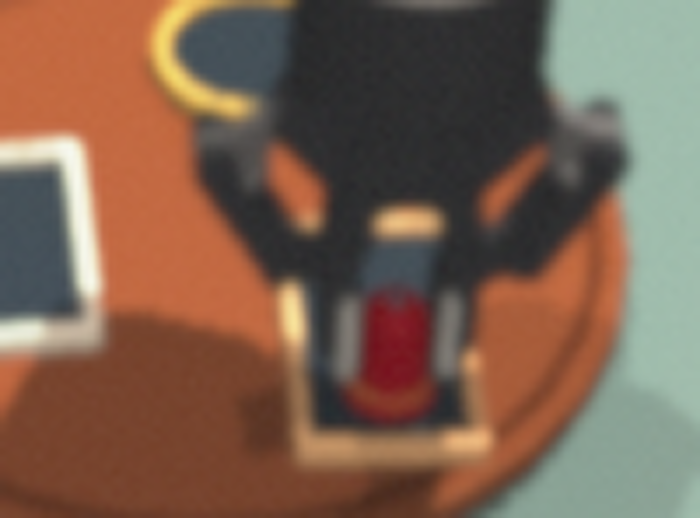

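Emit:
jog_arm:
  increments:
    - {"rx":0,"ry":0,"rz":0,"x":1,"y":0,"z":0,"hand":10}
    - {"rx":0,"ry":0,"rz":0,"x":0,"y":0,"z":0,"hand":10}

```text
time_s: 5.52
eef_pos: [466.8, 74.3, 40.5]
ee_rot: [0.582, 0.403, 0.581, -0.402]
force: [-2.4, 2.5, 9.4]
grip_width: 0.274
```

Emit:
jog_arm:
  increments:
    - {"rx":0,"ry":0,"rz":0,"x":-0.6,"y":0,"z":0,"hand":10}
    - {"rx":0,"ry":0,"rz":0,"x":0,"y":0,"z":0,"hand":34}
    - {"rx":0,"ry":0,"rz":0,"x":0,"y":0,"z":0,"hand":40}
    - {"rx":0,"ry":0,"rz":0,"x":-15,"y":0,"z":0,"hand":40}
    - {"rx":0,"ry":0,"rz":0,"x":-45,"y":0,"z":0,"hand":40}

```text
time_s: 6.15
eef_pos: [465.4, 74.2, 100.1]
ee_rot: [0.58, 0.402, 0.583, -0.403]
force: [1.2, -0.2, 0.8]
grip_width: 0.466
```

Emit:
jog_arm:
  increments:
    - {"rx":0,"ry":0,"rz":0,"x":-40,"y":0,"z":0,"hand":50}
    - {"rx":0,"ry":0,"rz":0,"x":0,"y":0,"z":0,"hand":50}

```text
time_s: 6.4
eef_pos: [467.8, 74.1, 143.3]
ee_rot: [0.583, 0.403, 0.579, -0.401]
force: [-0.2, -0.0, -0.9]
grip_width: 0.593
```

```bash
python3 -c "
from h import *
snap('side','s6')
crop('s6','s6c',290,205,60,6)
plan(462.6,-263.1,140,20.6)"
```

```text
t 6.45 pos [466.8  74.1 141.3] xaxis [ 0.003 -0.    -1.   ] yaw 20.6 j [-0.09  0.29  1.78 -0.    1.07 -0.45] F [ 0.4 -0.4 -0.4] gw 49.6
delta tool before turn [   1.4 -122.7  314.1] rx rad 0.001 deg 0.028967865532891324
delta tool after turn [   1.4 -122.6  314.2]
```

View pics/s6c.png

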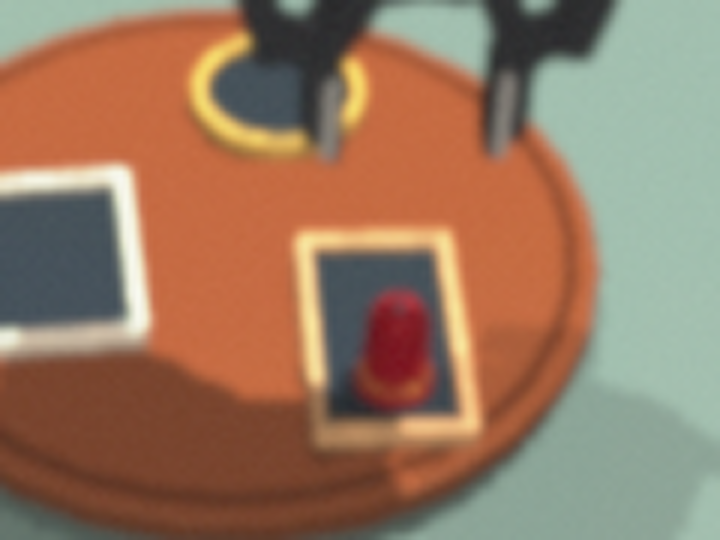

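Emit:
jog_arm:
  increments:
    - {"rx":0,"ry":0,"rz":0,"x":0,"y":-10,"z":25,"hand":50}
    - {"rx":0,"ry":0,"rz":0,"x":0,"y":-18,"z":47,"hand":50}
    - {"rx":0,"ry":0,"rz":0,"x":0,"y":-18,"z":47,"hand":50}
    - {"rx":0,"ry":0,"rz":0,"x":0,"y":-18,"z":47,"hand":50}
    - {"rx":0,"ry":0,"rz":0,"x":0,"y":-18,"z":47,"hand":50}

```text
time_s: 7.08
eef_pos: [463.9, -155.4, 139.0]
ee_rot: [0.581, 0.402, 0.582, -0.402]
force: [0.6, -0.3, 0.4]
grip_width: 0.584
```

Emit:
jog_arm:
  increments:
    - {"rx":0,"ry":0,"rz":0,"x":0,"y":-18,"z":47,"hand":50}
    - {"rx":0,"ry":0,"rz":0,"x":20,"y":-14,"z":34,"hand":50}
    - {"rx":0,"ry":0,"rz":0,"x":30,"y":-9,"z":20,"hand":50}
    - {"rx":0,"ry":0,"rz":0,"x":20,"y":0,"z":0,"hand":50}
    - {"rx":0,"ry":0,"rz":0,"x":0,"y":0,"z":0,"hand":50}

```text
time_s: 7.7
eef_pos: [460.7, -262.3, 68.0]
ee_rot: [0.58, 0.403, 0.583, -0.402]
force: [-0.5, -0.7, -0.1]
grip_width: 0.582
```

```bash
python3 -c "
from h import *
snap('side','s7');snap('top','t7')
crop('s7','s7c',326,135,50,8)
plan(462.6,-263.1,6,20.6)"
```

```text
t 7.8 pos [ 461.9 -262.9   70.1] xaxis [-0.  0. -1.] yaw 20.6 j [-0.74  0.51  1.67  0.    0.96 -1.1 ] F [-0.2  0.6  1.5] gw 49.5
delta tool before turn [64.1  0.6  0.5] rx rad 0.001 deg 0.040227184607601885
delta tool after turn [64.1  0.6  0.5]
```

View pics/s7c.png

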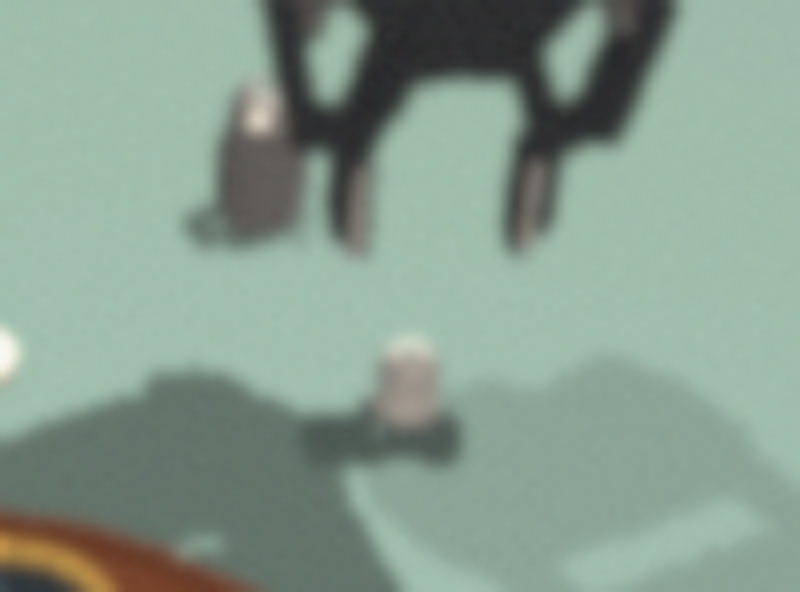

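Emit:
jog_arm:
  increments:
    - {"rx":0,"ry":0,"rz":0,"x":30,"y":0,"z":0,"hand":50}
    - {"rx":0,"ry":0,"rz":0,"x":20,"y":0,"z":0,"hand":50}
    - {"rx":0,"ry":0,"rz":0,"x":10,"y":0,"z":0,"hand":50}
    - {"rx":0,"ry":0,"rz":0,"x":0,"y":0,"z":0,"hand":34}
    - {"rx":0,"ry":0,"rz":0,"x":0,"y":0,"z":0,"hand":34}

```text
time_s: 8.43
eef_pos: [462.3, -263.4, 10.9]
ee_rot: [0.582, 0.402, 0.581, -0.402]
force: [0.2, -0.6, 0.2]
grip_width: 0.399
```

```bash
python3 -c "
from h import *
snap('side','s8');snap('top','t8')
crop('s8','s8c',326,140,30,12)
plan(462.6,-263.1,6,20.6)"
```

```text
t 8.53 pos [ 462.2 -263.3   10.7] xaxis [ 0.001 -0.001 -1.   ] yaw 20.6 j [-0.74  0.61  1.7  -0.    0.83 -1.1 ] F [0.1 0.2 0.1] gw 34.2
delta tool before turn [ 4.7  0.5 -0.1] rx rad 0.001 deg 0.030598881622651675
delta tool after turn [ 4.7  0.5 -0.1]
```

View pics/s8c.png

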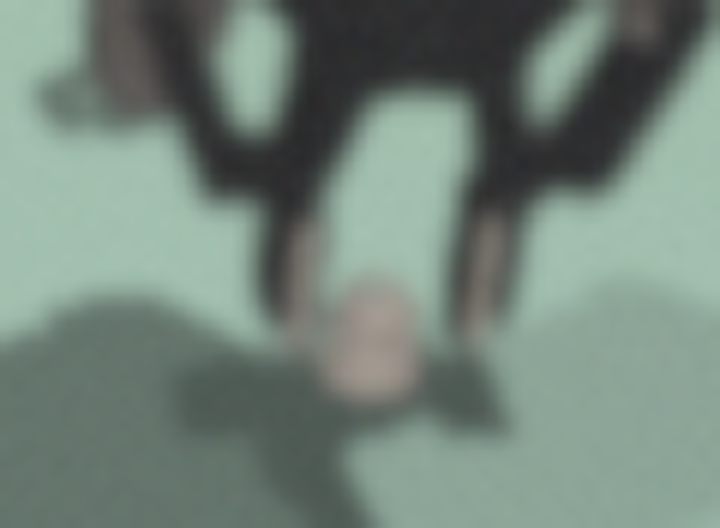

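Emit:
jog_arm:
  increments:
    - {"rx":0,"ry":0,"rz":0,"x":3,"y":3,"z":0,"hand":34}
    - {"rx":0,"ry":0,"rz":0,"x":0,"y":0,"z":0,"hand":10}
    - {"rx":0,"ry":0,"rz":0,"x":0,"y":0,"z":0,"hand":10}
    - {"rx":0,"ry":0,"rz":0,"x":0,"y":0,"z":0,"hand":10}
    - {"rx":0,"ry":0,"rz":0,"x":0,"y":0,"z":0,"hand":10}

```text
time_s: 9.15
eef_pos: [464.7, -262.0, 6.9]
ee_rot: [0.581, 0.402, 0.581, -0.402]
force: [-0.4, 0.1, 0.1]
grip_width: 0.226
```

```bash
python3 -c "
from h import *
snap('side','s9')
crop('s9','s9c',326,140,30,12)
plan(482.1,33.4,100,20.6)"
```

```text
t 9.2 pos [ 464.6 -262.     6.9] xaxis [ 0. -0. -1.] yaw 20.6 j [-0.73  0.62  1.7   0.    0.83 -1.09] F [-0.   0.2  0.5] gw 19.1
delta tool before turn [ -93.1  120.4 -270.3] rx rad 0.0 deg 0.02678729067700658
delta tool after turn [ -93.1  120.3 -270.4]
```

View pics/s9c.png

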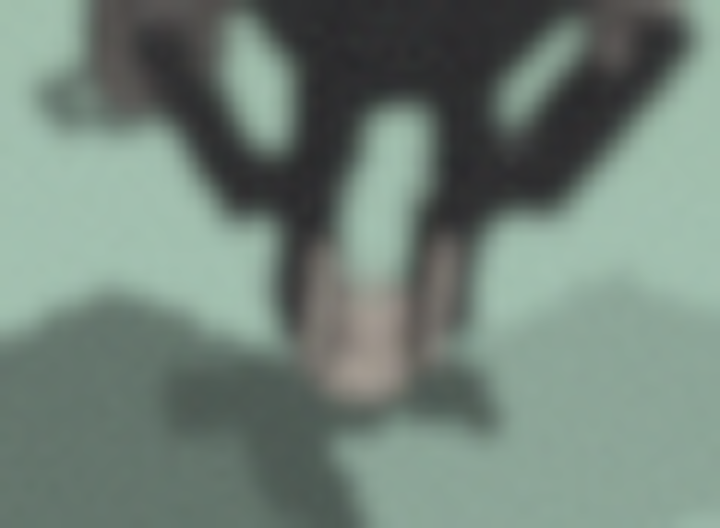

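Emit:
jog_arm:
  increments:
    - {"rx":0,"ry":0,"rz":0,"x":-20,"y":0,"z":0,"hand":10}
    - {"rx":0,"ry":0,"rz":0,"x":-45,"y":0,"z":0,"hand":10}
    - {"rx":0,"ry":0,"rz":0,"x":-35,"y":10,"z":-22,"hand":10}
    - {"rx":0,"ry":0,"rz":0,"x":0,"y":20,"z":-45,"hand":10}
    - {"rx":0,"ry":0,"rz":0,"x":0,"y":20,"z":-45,"hand":10}

```text
time_s: 9.82
eef_pos: [471.9, -138.4, 107.2]
ee_rot: [0.582, 0.403, 0.581, -0.403]
force: [2.1, -0.4, -0.6]
grip_width: 0.227
```

Emit:
jog_arm:
  increments:
    - {"rx":0,"ry":0,"rz":0,"x":0,"y":20,"z":-45,"hand":10}
    - {"rx":0,"ry":0,"rz":0,"x":0,"y":20,"z":-45,"hand":10}
    - {"rx":0,"ry":0,"rz":0,"x":0,"y":18,"z":-40,"hand":10}
    - {"rx":0,"ry":0,"rz":0,"x":0,"y":12,"z":-28,"hand":10}
    - {"rx":0,"ry":0,"rz":0,"x":0,"y":0,"z":0,"hand":10}

```text
time_s: 10.45
eef_pos: [481.6, 34.4, 106.8]
ee_rot: [0.582, 0.402, 0.582, -0.402]
force: [-0.4, 0.0, 0.1]
grip_width: 0.227
```

```bash
python3 -c "
from h import *
snap('side','s10')
crop('s10','s10c',290,200,50,7)
plan(482.1,33.4,35,20.6)"
```

```text
t 10.5 pos [481.7  33.3 106.8] xaxis [-0. -0. -1.] yaw 20.7 j [-0.17  0.36  1.78 -0.    1.   -0.54] F [ 0.4  0.  -0.7] gw 19.0
delta tool before turn [71.8  0.4  0. ] rx rad 0.002 deg 0.12015474072013888
delta tool after turn [71.8  0.4  0. ]
```

View pics/s10c.png

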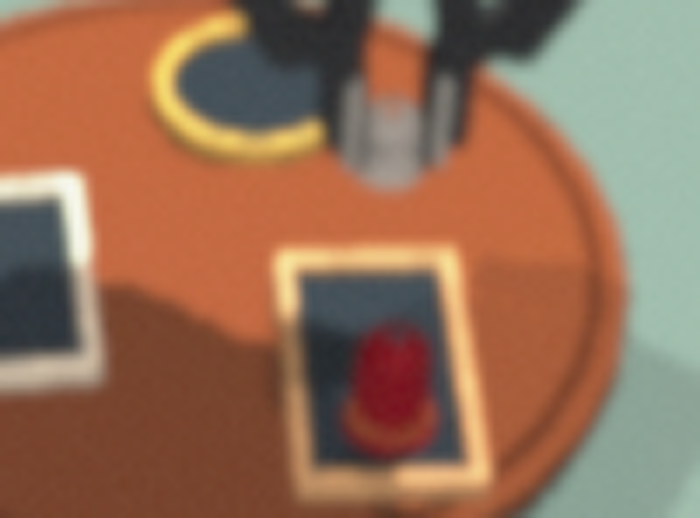

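Emit:
jog_arm:
  increments:
    - {"rx":0,"ry":0,"rz":0,"x":30,"y":0,"z":0,"hand":10}
    - {"rx":0,"ry":0,"rz":0,"x":25,"y":0,"z":0,"hand":10}
    - {"rx":0,"ry":0,"rz":0,"x":11,"y":0,"z":0,"hand":10}
    - {"rx":0,"ry":0,"rz":0,"x":4,"y":0,"z":0,"hand":10}
    - {"rx":0,"ry":0,"rz":0,"x":1,"y":0,"z":0,"hand":10}

```text
time_s: 11.12
eef_pos: [482.2, 32.6, 36.3]
ee_rot: [0.582, 0.403, 0.581, -0.402]
force: [0.4, 0.1, 0.2]
grip_width: 0.224
```

```bash
python3 -c "
from h import *
snap('side','s11')
crop('s11','s11c',290,200,50,7)
plan(482.1,33.4,35,20.6)"
```

```text
t 11.18 pos [482.2  32.7  36.4] xaxis [ 0.001 -0.    -1.   ] yaw 20.6 j [-0.18  0.48  1.84 -0.    0.82 -0.54] F [-0.3  0.1 -0.2] gw 18.8
delta tool before turn [ 1.4  0.1 -0.7] rx rad 0.0 deg 0.01702862630247637
delta tool after turn [ 1.4  0.1 -0.7]
```

View pics/s11c.png

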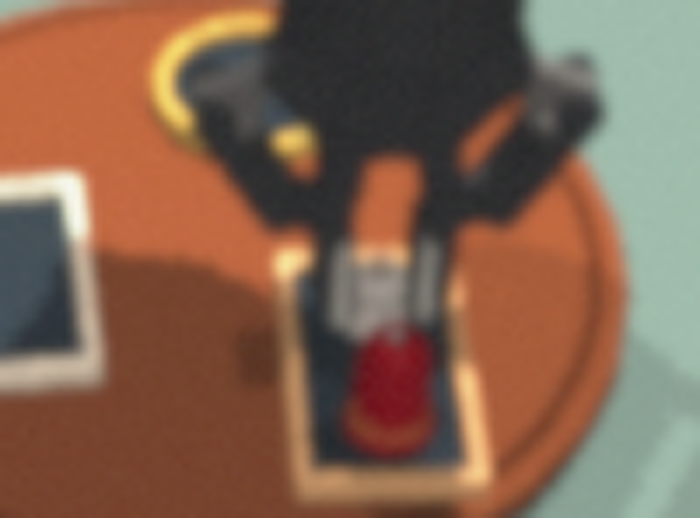

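Emit:
jog_arm:
  increments:
    - {"rx":0,"ry":0,"rz":0,"x":1,"y":0,"z":0,"hand":10}
    - {"rx":0,"ry":0,"rz":0,"x":0.5,"y":0,"z":0,"hand":10}

```text
time_s: 11.42
eef_pos: [482.0, 32.9, 34.8]
ee_rot: [0.582, 0.402, 0.581, -0.402]
force: [-1.5, 0.5, 6.4]
grip_width: 0.224
```

Emit:
jog_arm:
  increments:
    - {"rx":0,"ry":0,"rz":0,"x":-0.4,"y":0,"z":0,"hand":10}
    - {"rx":0,"ry":0,"rz":0,"x":0,"y":0,"z":0,"hand":30}
    - {"rx":0,"ry":0,"rz":0,"x":0,"y":0,"z":0,"hand":34}
    - {"rx":0,"ry":0,"rz":0,"x":-15,"y":0,"z":0,"hand":34}
    - {"rx":0,"ry":0,"rz":0,"x":-45,"y":0,"z":0,"hand":34}

```text
time_s: 12.05
eef_pos: [480.8, 33.1, 95.0]
ee_rot: [0.58, 0.402, 0.583, -0.403]
force: [0.7, -1.1, -0.3]
grip_width: 0.401
```

Emit:
jog_arm:
  increments:
    - {"rx":0,"ry":0,"rz":0,"x":-45,"y":0,"z":0,"hand":60}
    - {"rx":0,"ry":0,"rz":0,"x":0,"y":0,"z":0,"hand":60}

```text
time_s: 12.3
eef_pos: [483.5, 32.7, 143.6]
ee_rot: [0.584, 0.403, 0.579, -0.401]
force: [0.3, 0.3, -1.0]
grip_width: 0.702
```

```bash
python3 -c "
from h import *
snap('side','s12')
crop('s12','s12c',280,200,60,6)
plan(512,383.5,140,24.6)"
```

```text
t 12.35 pos [482.4  32.9 141.5] xaxis [ 0.003 -0.001 -1.   ] yaw 20.6 j [-0.17  0.32  1.75  0.    1.08 -0.53] F [-0.5 -0.5 -0.9] gw 60.1
delta tool before turn [   1.4  151.2 -317.7] rx rad -0.069 deg -3.96901869156585
delta tool after turn [   1.4  172.9 -306.4]
```

View pics/s12c.png

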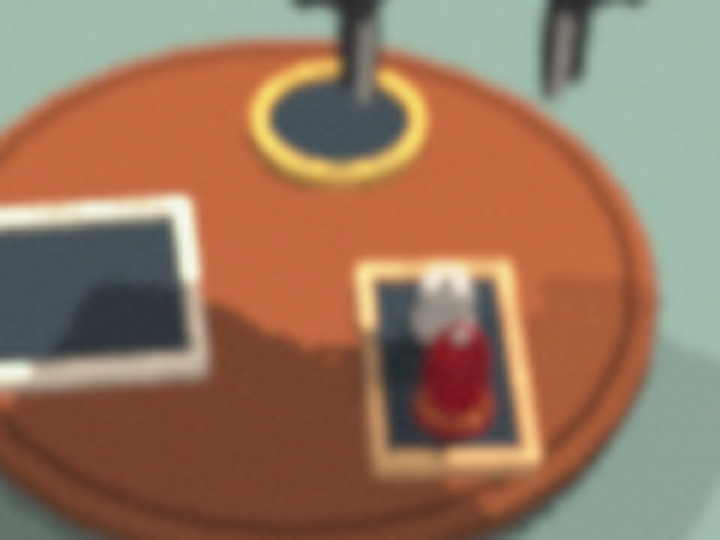

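Emit:
jog_arm:
  increments:
    - {"rx":-0.069,"ry":0,"rz":0,"x":0,"y":0,"z":0,"hand":70}
    - {"rx":0,"ry":0,"rz":0,"x":0,"y":15,"z":-27,"hand":70}
    - {"rx":0,"ry":0,"rz":0,"x":0,"y":25,"z":-45,"hand":70}
    - {"rx":0,"ry":0,"rz":0,"x":0,"y":25,"z":-45,"hand":70}
    - {"rx":0,"ry":0,"rz":0,"x":0,"y":25,"z":-45,"hand":70}

```text
time_s: 12.98
eef_pos: [495.7, 219.2, 138.9]
ee_rot: [0.594, 0.382, 0.595, -0.383]
force: [1.2, -1.2, -0.2]
grip_width: 0.82
```

Emit:
jog_arm:
  increments:
    - {"rx":0,"ry":0,"rz":0,"x":0,"y":25,"z":-45,"hand":70}
    - {"rx":0,"ry":0,"rz":0,"x":0,"y":25,"z":-45,"hand":70}
    - {"rx":0,"ry":0,"rz":0,"x":30,"y":20,"z":-34,"hand":70}
    - {"rx":0,"ry":0,"rz":0,"x":40,"y":13,"z":-20,"hand":70}
    - {"rx":0,"ry":0,"rz":0,"x":20,"y":0,"z":0,"hand":70}

```text
time_s: 13.6
eef_pos: [510.0, 384.0, 46.0]
ee_rot: [0.594, 0.38, 0.596, -0.383]
force: [0.1, -0.4, 0.2]
grip_width: 0.821
```

```bash
python3 -c "
from h import *
plan(512,383.5,20,24.6)
snap('side','s13');snap('top','t13')
crop('s13','s13c',223,330,60,6)
"
```

```text
t 13.6 pos [510. 384.  46.] xaxis [-0.005 -0.002 -1.   ] yaw 24.7 j [0.46 0.74 1.32 0.   1.08 0.03] F [ 0.1 -0.4  0.2] gw 70.1
delta tool before turn [26.   1.7  1.2] rx rad 0.002 deg 0.08771135672510866
delta tool after turn [26.   1.7  1.2]
```

View pics/s13c.png

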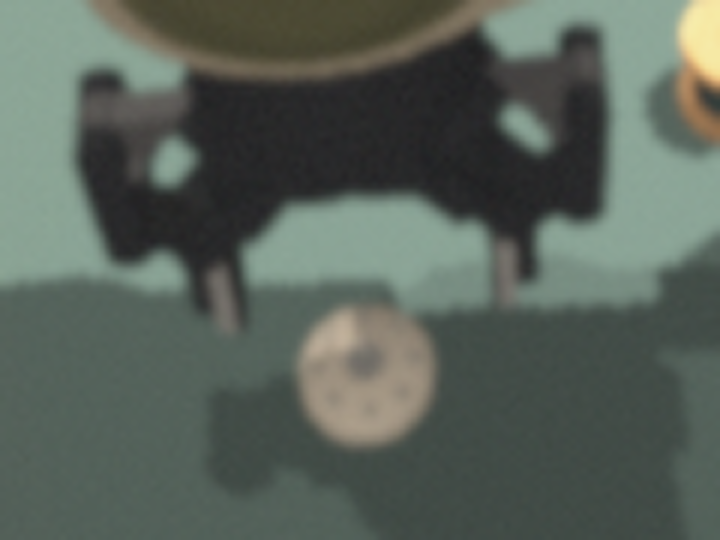

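Emit:
jog_arm:
  increments:
    - {"rx":0,"ry":0,"rz":0,"x":20,"y":0,"z":0,"hand":52}
    - {"rx":0,"ry":0,"rz":0,"x":10,"y":0,"z":0,"hand":52}
    - {"rx":0,"ry":0,"rz":0,"x":6,"y":0,"z":0,"hand":52}
    - {"rx":0,"ry":0,"rz":0,"x":3,"y":0,"z":0,"hand":52}
    - {"rx":0,"ry":0,"rz":0,"x":0,"y":0,"z":0,"hand":52}

```text
time_s: 14.32
eef_pos: [512.0, 383.2, 11.0]
ee_rot: [0.595, 0.382, 0.595, -0.382]
force: [-0.5, 0.1, 0.7]
grip_width: 0.608
```

```bash
python3 -c "
from h import *
snap('side','s14')
crop('s14','s14c',223,335,40,9)
plan(512,383.5,0,24.6)
"
```

```text
t 14.38 pos [512.  383.3  11.1] xaxis [ 0.001  0.    -1.   ] yaw 24.6 j [0.46 0.79 1.34 0.   1.01 0.03] F [ 0.2  0.1 -0. ] gw 52.0
delta tool before turn [11.1  0.1 -0.2] rx rad -0.0 deg -0.02043625332673571
delta tool after turn [11.1  0.1 -0.2]
```

View pics/s14c.png

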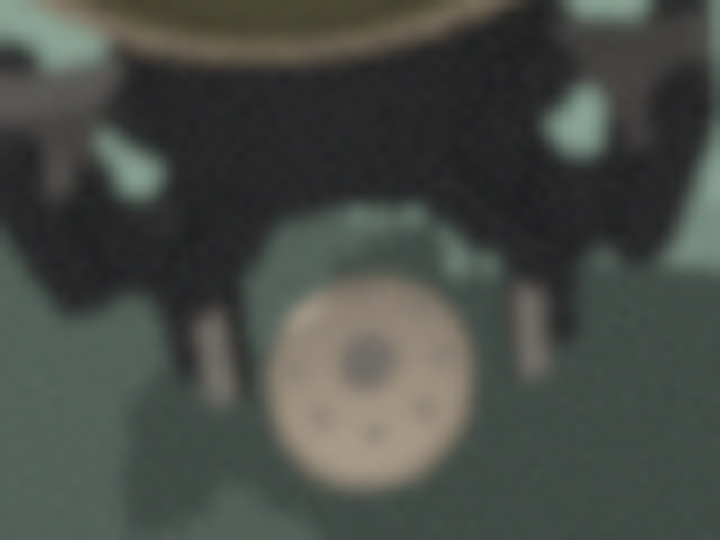

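Emit:
jog_arm:
  increments:
    - {"rx":0,"ry":0,"rz":0,"x":5,"y":0,"z":0,"hand":47}
    - {"rx":0,"ry":0,"rz":0,"x":3,"y":0,"z":0,"hand":47}
    - {"rx":0,"ry":0,"rz":0,"x":1,"y":0,"z":0,"hand":47}

```text
time_s: 14.75
eef_pos: [511.7, 383.1, 1.5]
ee_rot: [0.595, 0.382, 0.595, -0.382]
force: [1.0, 0.5, 0.2]
grip_width: 0.557
```

Emit:
jog_arm:
  increments:
    - {"rx":0,"ry":0,"rz":0,"x":1,"y":0,"z":0,"hand":47}
    - {"rx":0,"ry":0,"rz":0,"x":1,"y":0,"z":0,"hand":47}

```text
time_s: 15.0
eef_pos: [511.9, 383.2, -0.2]
ee_rot: [0.595, 0.382, 0.595, -0.382]
force: [0.1, -0.2, 0.2]
grip_width: 0.55
```

Emit:
jog_arm:
  increments:
    - {"rx":0,"ry":0,"rz":0,"x":1,"y":0,"z":0,"hand":47}
    - {"rx":0,"ry":0,"rz":0,"x":1,"y":0,"z":0,"hand":47}

```text
time_s: 15.25
eef_pos: [511.9, 383.2, -2.2]
ee_rot: [0.595, 0.382, 0.595, -0.382]
force: [-0.1, -0.4, -0.9]
grip_width: 0.551
```

Emit:
jog_arm:
  increments:
    - {"rx":0,"ry":0,"rz":0,"x":1,"y":0,"z":0,"hand":47}
    - {"rx":0,"ry":0,"rz":0,"x":0,"y":0,"z":0,"hand":43}
    - {"rx":0,"ry":0,"rz":0,"x":0,"y":0,"z":0,"hand":25}
    - {"rx":0,"ry":0,"rz":0,"x":0,"y":0,"z":0,"hand":25}
    - {"rx":0,"ry":0,"rz":0,"x":0,"y":0,"z":0,"hand":25}

```text
time_s: 15.88
eef_pos: [512.5, 383.6, -1.2]
ee_rot: [0.595, 0.383, 0.595, -0.381]
force: [-3.6, -2.3, 12.8]
grip_width: 0.451
```

```bash
python3 -c "
from h import *
snap('side','s15')
crop('s15','s15c',223,340,40,9)
plan(512,383.5,0,24.6)
"
```

```text
t 15.93 pos [512.5 383.6  -1.2] xaxis [ 0.002  0.001 -1.   ] yaw 24.6 j [ 0.46  0.81  1.34 -0.    0.99  0.03] F [-3.4 -1.3 13.6] gw 38.4
delta tool before turn [-1.2 -0.5 -0.1] rx rad -0.0 deg -0.013062241352272963
delta tool after turn [-1.2 -0.5 -0.1]
```

View pics/s15c.png

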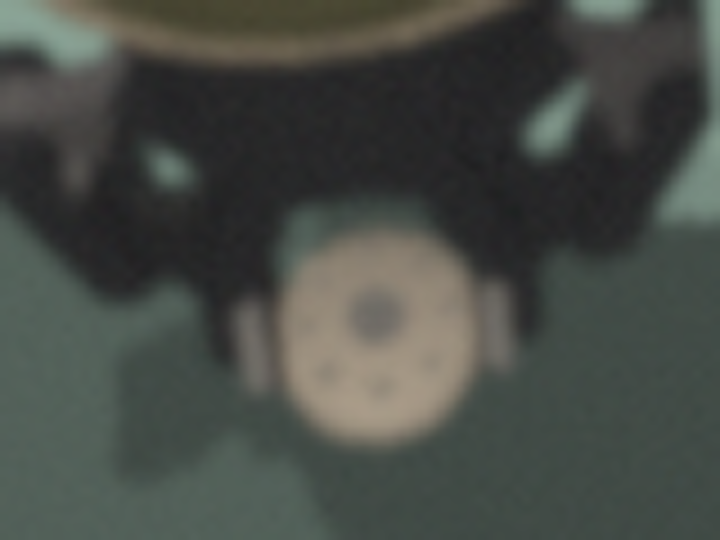

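Emit:
jog_arm:
  increments:
    - {"rx":0,"ry":0,"rz":0,"x":-10,"y":0,"z":0,"hand":25}
    - {"rx":0,"ry":0,"rz":0,"x":-30,"y":0,"z":0,"hand":25}
    - {"rx":0,"ry":0,"rz":0,"x":-45,"y":0,"z":0,"hand":25}
    - {"rx":0,"ry":0,"rz":0,"x":0,"y":0,"z":0,"hand":25}

```text
time_s: 16.42
eef_pos: [513.4, 384.1, 85.7]
ee_rot: [0.596, 0.384, 0.594, -0.38]
force: [0.2, 0.1, -0.4]
grip_width: 0.452
```

```bash
python3 -c "
from h import *
snap('side','s16')
crop('s16','s16c',223,310,50,8)
plan(613.6,79.9,85,24.6)
"
```

```text
t 16.48 pos [512.4 383.5  83.2] xaxis [ 0.002  0.001 -1.   ] yaw 24.6 j [0.46 0.7  1.3  0.   1.14 0.03] F [ 0.1  0.5 -0.5] gw 38.6
delta tool before turn [ -1.9 -34.2 318.2] rx rad -0.0 deg -0.01733645570693909
delta tool after turn [ -1.9 -34.3 318.2]
```

View pics/s16c.png

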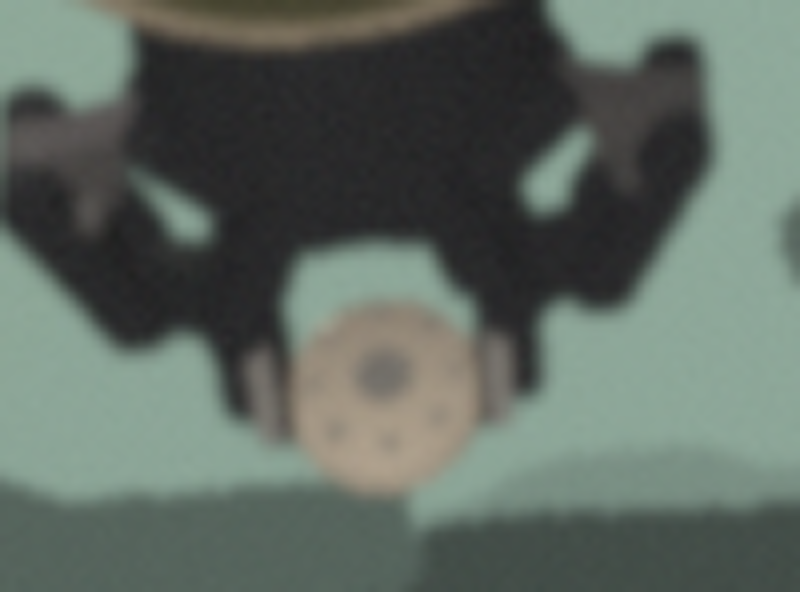

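Emit:
jog_arm:
  increments:
    - {"rx":0,"ry":0,"rz":0,"x":0,"y":-3,"z":25,"hand":25}
    - {"rx":0,"ry":0,"rz":0,"x":0,"y":-5,"z":48,"hand":25}
    - {"rx":0,"ry":0,"rz":0,"x":0,"y":-5,"z":48,"hand":25}
    - {"rx":0,"ry":0,"rz":0,"x":0,"y":-5,"z":48,"hand":25}
    - {"rx":0,"ry":0,"rz":0,"x":0,"y":-5,"z":48,"hand":25}

```text
time_s: 17.1
eef_pos: [580.9, 174.7, 80.4]
ee_rot: [0.594, 0.382, 0.596, -0.383]
force: [-0.6, 0.2, -0.6]
grip_width: 0.447
```

Emit:
jog_arm:
  increments:
    - {"rx":0,"ry":0,"rz":0,"x":0,"y":-5,"z":48,"hand":25}
    - {"rx":0,"ry":0,"rz":0,"x":0,"y":-4,"z":35,"hand":25}
    - {"rx":0,"ry":0,"rz":0,"x":10,"y":-2,"z":18,"hand":25}
    - {"rx":0,"ry":0,"rz":0,"x":15,"y":0,"z":0,"hand":25}
    - {"rx":0,"ry":0,"rz":0,"x":0,"y":0,"z":0,"hand":25}

```text
time_s: 17.73
eef_pos: [611.7, 81.2, 54.5]
ee_rot: [0.594, 0.381, 0.597, -0.382]
force: [0.8, -0.4, -0.4]
grip_width: 0.45
```

```bash
python3 -c "
from h import *
snap('side','s17')
crop('s17','s17c',240,190,60,6)
plan(613.6,79.9,28,24.6)
"
```

```text
t 17.77 pos [612.3  81.3  55.7] xaxis [-0.002  0.    -1.   ] yaw 24.7 j [-0.06  0.69  1.39  0.    1.06 -0.49] F [ 1.1 -0.9  0.1] gw 38.3
delta tool before turn [27.7  0.6  1.8] rx rad 0.001 deg 0.06591209040180956
delta tool after turn [27.7  0.6  1.8]
```

View pics/s17c.png

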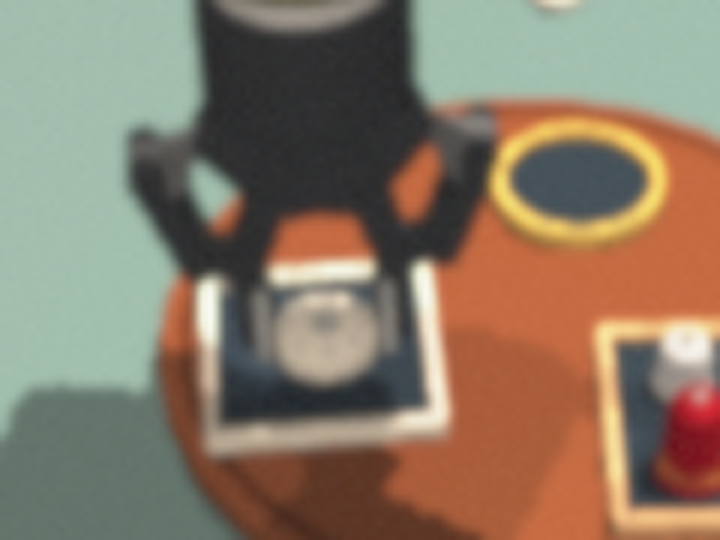

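Emit:
jog_arm:
  increments:
    - {"rx":0,"ry":0,"rz":0,"x":12,"y":0.5,"z":2,"hand":25}
    - {"rx":0,"ry":0,"rz":0,"x":8,"y":0,"z":0,"hand":25}
    - {"rx":0,"ry":0,"rz":0,"x":5,"y":0,"z":0,"hand":25}
    - {"rx":0,"ry":0,"rz":0,"x":1,"y":0,"z":0,"hand":25}
    - {"rx":0,"ry":0,"rz":0,"x":0,"y":0,"z":0,"hand":25}

```text
time_s: 18.4
eef_pos: [614.6, 78.3, 30.9]
ee_rot: [0.595, 0.382, 0.595, -0.382]
force: [-0.5, 0.2, -0.3]
grip_width: 0.451
```

```bash
python3 -c "
from h import *
snap('side','s18')
crop('s18','s18c',235,195,40,9)
plan(613.6,79.9,28,24.6)
"
```

```text
t 18.45 pos [614.7  78.3  31.1] xaxis [ 0.001 -0.    -1.   ] yaw 24.6 j [-0.06  0.73  1.4   0.    1.01 -0.49] F [ 0.6 -0.3 -0.3] gw 38.3
delta tool before turn [ 3.1 -0.3 -1.9] rx rad -0.0 deg -0.021705525900273415
delta tool after turn [ 3.1 -0.3 -1.9]
```

View pics/s18c.png

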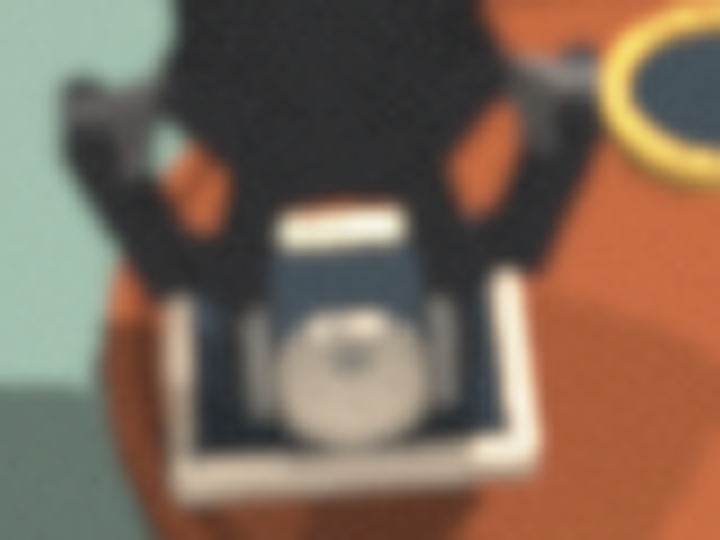

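Emit:
jog_arm:
  increments:
    - {"rx":0,"ry":0,"rz":0,"x":2,"y":0,"z":0,"hand":25}
    - {"rx":0,"ry":0,"rz":0,"x":1,"y":0,"z":0,"hand":25}
    - {"rx":0,"ry":0,"rz":0,"x":0,"y":0,"z":0,"hand":25}

```text
time_s: 18.82
eef_pos: [614.4, 78.2, 27.7]
ee_rot: [0.595, 0.382, 0.595, -0.382]
force: [-0.8, 0.1, 0.3]
grip_width: 0.448
```

Emit:
jog_arm:
  increments:
    - {"rx":0,"ry":0,"rz":0,"x":0.7,"y":0,"z":0,"hand":25}
    - {"rx":0,"ry":0,"rz":0,"x":0,"y":0,"z":0,"hand":46}
    - {"rx":0,"ry":0,"rz":0,"x":0,"y":0,"z":0,"hand":46}
    - {"rx":0,"ry":0,"rz":0,"x":-15,"y":0,"z":0,"hand":46}
    - {"rx":0,"ry":0,"rz":0,"x":-45,"y":0,"z":0,"hand":46}

```text
time_s: 19.45
eef_pos: [613.5, 78.3, 86.9]
ee_rot: [0.594, 0.381, 0.596, -0.383]
force: [0.4, 0.2, 0.8]
grip_width: 0.538
```

Emit:
jog_arm:
  increments:
    - {"rx":0,"ry":0,"rz":0,"x":-50,"y":0,"z":0,"hand":55}
    - {"rx":0,"ry":0,"rz":0,"x":0,"y":0,"z":0,"hand":55}

```text
time_s: 19.7
eef_pos: [616.5, 78.2, 142.4]
ee_rot: [0.598, 0.384, 0.592, -0.38]
force: [0.2, -0.1, -1.1]
grip_width: 0.644
```

```bash
python3 -c "
from h import *
snap('side','s19')
crop('s19','s19c',245,195,60,6)
plan(617.4,-232.9,140,24.6)
"
```

```text
t 19.75 pos [615.3  78.3 139.6] xaxis [ 0.004 -0.    -1.   ] yaw 24.6 j [-0.06  0.6   1.32  0.    1.23 -0.49] F [-0.3  0.2 -0.8] gw 55.0
delta tool before turn [  -0.3 -127.5  283.8] rx rad -0.0 deg -0.013729399743780846
delta tool after turn [  -0.3 -127.6  283.8]
```

View pics/s19c.png

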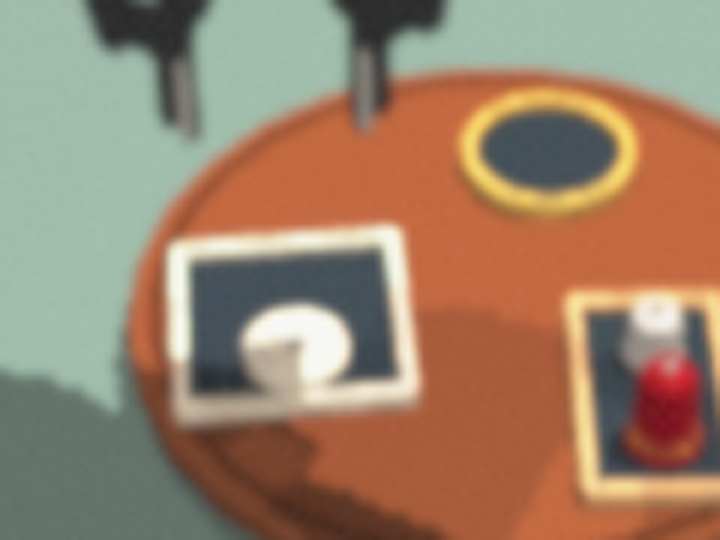

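Emit:
jog_arm:
  increments:
    - {"rx":0,"ry":0,"rz":0,"x":0,"y":-11,"z":25,"hand":55}
    - {"rx":0,"ry":0,"rz":0,"x":0,"y":-21,"z":46,"hand":55}
    - {"rx":0,"ry":0,"rz":0,"x":0,"y":-21,"z":46,"hand":55}
    - {"rx":0,"ry":0,"rz":0,"x":0,"y":-21,"z":46,"hand":55}
    - {"rx":0,"ry":0,"rz":0,"x":0,"y":-21,"z":46,"hand":55}

```text
time_s: 20.38
eef_pos: [614.4, -152.8, 136.2]
ee_rot: [0.594, 0.382, 0.596, -0.382]
force: [0.3, 0.6, -0.5]
grip_width: 0.645
```

Emit:
jog_arm:
  increments:
    - {"rx":0,"ry":0,"rz":0,"x":30,"y":-18,"z":42,"hand":55}
    - {"rx":0,"ry":0,"rz":0,"x":40,"y":-14,"z":33,"hand":55}
    - {"rx":0,"ry":0,"rz":0,"x":25,"y":0,"z":0,"hand":55}
    - {"rx":0,"ry":0,"rz":0,"x":10,"y":0,"z":0,"hand":45}
    - {"rx":0,"ry":0,"rz":0,"x":0,"y":0,"z":0,"hand":45}

```text
time_s: 21.0
eef_pos: [617.0, -232.3, 31.8]
ee_rot: [0.595, 0.382, 0.595, -0.382]
force: [0.6, -0.4, 0.5]
grip_width: 0.527
```

```bash
python3 -c "
from h import *
snap('side','s20');snap('top','t20')
crop('s20','s20c',272,135,40,9)
plan(617.4,-232.9,0,24.6)
"
```

```text
t 21.1 pos [ 617.7 -232.6   33.3] xaxis [ 0.001 -0.001 -1.   ] yaw 24.6 j [-0.54  0.8   1.25  0.    1.09 -0.97] F [ 0.7 -0.4  0.2] gw 45.0
delta tool before turn [33.3 -0.5  0.1] rx rad 0.0 deg 0.02018286089176513
delta tool after turn [33.3 -0.5  0.1]
```

View pics/s20c.png

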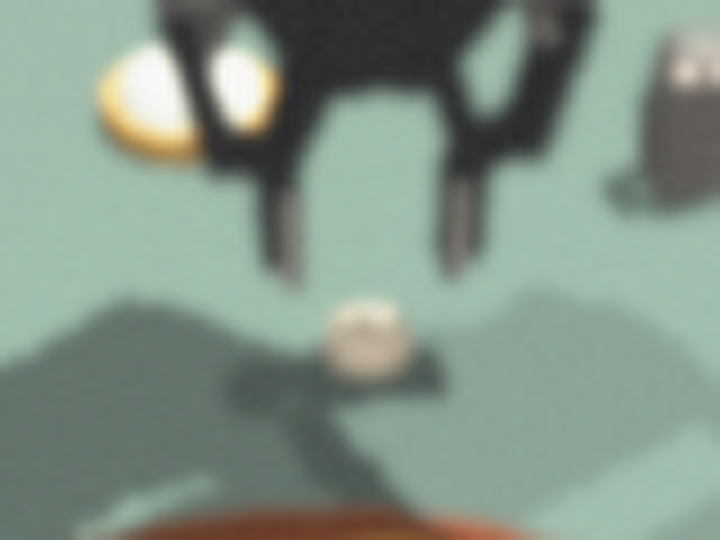

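Emit:
jog_arm:
  increments:
    - {"rx":0,"ry":0,"rz":0,"x":16,"y":0,"z":0,"hand":38}
    - {"rx":0,"ry":0,"rz":0,"x":10,"y":0,"z":0,"hand":38}
    - {"rx":0,"ry":0,"rz":0,"x":4,"y":0,"z":0,"hand":38}
    - {"rx":0,"ry":0,"rz":0,"x":2,"y":0,"z":0,"hand":38}
    - {"rx":0,"ry":0,"rz":0,"x":0,"y":0,"z":0,"hand":38}

```text
time_s: 21.72
eef_pos: [617.2, -232.9, 0.2]
ee_rot: [0.595, 0.382, 0.595, -0.382]
force: [0.1, 0.0, 0.6]
grip_width: 0.444
```

```bash
python3 -c "
from h import *
snap('side','s21')
crop('s21','s21c',272,135,40,9)
plan(617.4,-232.9,0,24.6)
"
```

```text
t 21.77 pos [ 6.173e+02 -2.329e+02  3.000e-01] xaxis [ 0. -0. -1.] yaw 24.6 j [-0.54  0.84  1.26 -0.    1.03 -0.97] F [ 0.2  0.2 -0.3] gw 37.9
delta tool before turn [0.3 0.1 0. ] rx rad -0.0 deg -0.01870181175418395
delta tool after turn [0.3 0.1 0. ]
```

View pics/s21c.png

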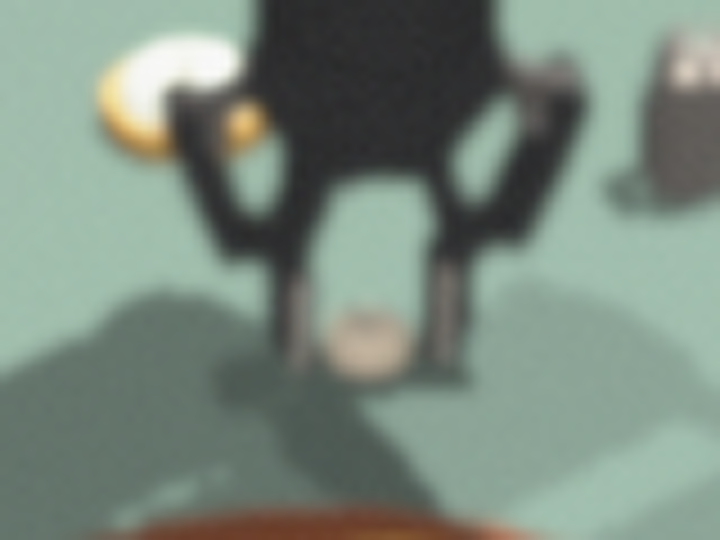

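Well centred; close.

Emit:
jog_arm:
  increments:
    - {"rx":0,"ry":0,"rz":0,"x":0,"y":0,"z":0,"hand":30}
    - {"rx":0,"ry":0,"rz":0,"x":0,"y":0,"z":0,"hand":15}
    - {"rx":0,"ry":0,"rz":0,"x":0,"y":0,"z":0,"hand":15}
    - {"rx":0,"ry":0,"rz":0,"x":0,"y":0,"z":0,"hand":15}
    - {"rx":0,"ry":0,"rz":0,"x":0,"y":0,"z":0,"hand":15}

```text
time_s: 22.4
eef_pos: [617.4, -232.9, 0.5]
ee_rot: [0.595, 0.382, 0.595, -0.382]
force: [-1.3, 1.1, 4.9]
grip_width: 0.307
```

Emit:
jog_arm:
  increments:
    - {"rx":0,"ry":0,"rz":0,"x":-10,"y":0,"z":0,"hand":15}
    - {"rx":0,"ry":0,"rz":0,"x":-35,"y":0,"z":0,"hand":15}
    - {"rx":0,"ry":0,"rz":0,"x":-45,"y":0,"z":0,"hand":15}
    - {"rx":0,"ry":0,"rz":0,"x":0,"y":0,"z":0,"hand":15}

```text
time_s: 22.9
eef_pos: [618.6, -233.7, 94.2]
ee_rot: [0.597, 0.382, 0.593, -0.382]
force: [-0.4, -0.6, 0.6]
grip_width: 0.308
```

```bash
python3 -c "
from h import *
snap('side','s22')
crop('s22','s22c',272,115,40,9)
plan(630.7,42.6,90,24.6)
"
```

```text
t 22.95 pos [ 617.6 -233.1   91.6] xaxis [ 0.002 -0.001 -1.   ] yaw 24.6 j [-0.54  0.73  1.21  0.    1.2  -0.97] F [ 0.2 -0.1  0. ] gw 26.4
delta tool before turn [   1.3  126.6 -245.2] rx rad -0.0 deg -0.01968982401784558
delta tool after turn [   1.3  126.7 -245.2]
```

View pics/s22c.png

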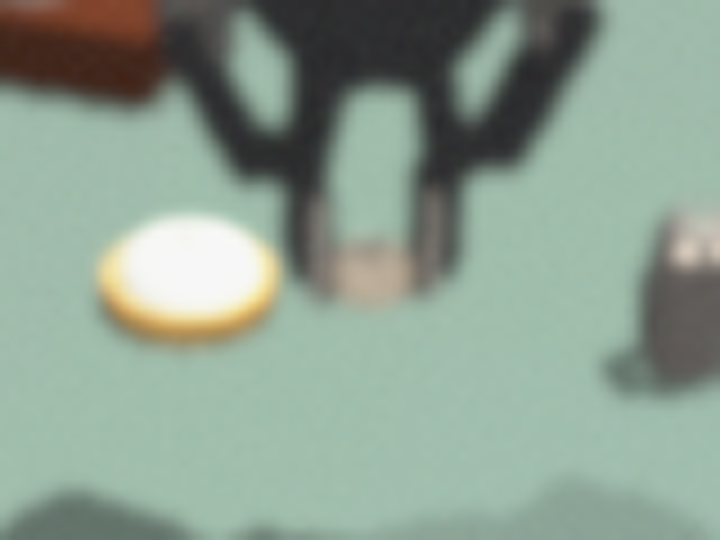

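Emit:
jog_arm:
  increments:
    - {"rx":0,"ry":0,"rz":0,"x":0,"y":12,"z":-23,"hand":15}
    - {"rx":0,"ry":0,"rz":0,"x":0,"y":22,"z":-43,"hand":15}
    - {"rx":0,"ry":0,"rz":0,"x":0,"y":22,"z":-43,"hand":15}
    - {"rx":0,"ry":0,"rz":0,"x":0,"y":22,"z":-43,"hand":15}
    - {"rx":0,"ry":0,"rz":0,"x":0,"y":22,"z":-43,"hand":15}

```text
time_s: 23.58
eef_pos: [625.9, -10.9, 88.7]
ee_rot: [0.594, 0.382, 0.596, -0.382]
force: [-0.0, -0.1, -1.4]
grip_width: 0.306
```

Emit:
jog_arm:
  increments:
    - {"rx":0,"ry":0,"rz":0,"x":0,"y":16,"z":-30,"hand":15}
    - {"rx":0,"ry":0,"rz":0,"x":10,"y":11,"z":-20,"hand":15}
    - {"rx":0,"ry":0,"rz":0,"x":20,"y":0,"z":0,"hand":15}
    - {"rx":0,"ry":0,"rz":0,"x":0,"y":0,"z":0,"hand":15}
    - {"rx":0,"ry":0,"rz":0,"x":0,"y":0,"z":0,"hand":15}

```text
time_s: 24.2
eef_pos: [630.8, 42.6, 60.1]
ee_rot: [0.595, 0.382, 0.595, -0.382]
force: [-0.1, -1.3, -0.2]
grip_width: 0.306
```

```bash
python3 -c "
from h import *
snap('side','s23')
crop('s23','s23c',240,185,40,9)
plan(630.7,42.6,30,24.6)
"
```

```text
t 24.25 pos [631.   42.5  60.5] xaxis [ 0.001 -0.    -1.   ] yaw 24.5 j [-0.12  0.71  1.34  0.    1.09 -0.55] F [ 0.3 -1.7  0.4] gw 26.2
delta tool before turn [30.5 -0.2 -0.2] rx rad -0.001 deg -0.057095081779309
delta tool after turn [30.5 -0.2 -0.2]
```

View pics/s23c.png

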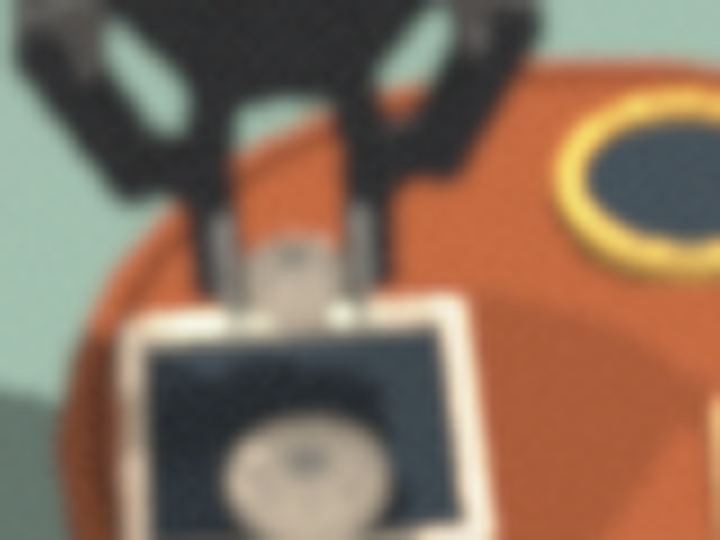

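Emit:
jog_arm:
  increments:
    - {"rx":0,"ry":0,"rz":0,"x":15,"y":0,"z":0,"hand":15}
    - {"rx":0,"ry":0,"rz":0,"x":5,"y":0,"z":0,"hand":15}
    - {"rx":0,"ry":0,"rz":0,"x":0,"y":0,"z":0,"hand":15}

```text
time_s: 24.62
eef_pos: [630.4, 42.8, 39.4]
ee_rot: [0.595, 0.382, 0.595, -0.382]
force: [0.4, -1.2, 0.1]
grip_width: 0.309
```

```bash
python3 -c "
from h import *
snap('side','s24')
crop('s24','s24c',240,185,40,9)
plan(630.7,42.6,30,24.6)
"
```

```text
t 24.68 pos [630.7  42.8  39.9] xaxis [-0.  0. -1.] yaw 24.6 j [-0.12  0.74  1.35 -0.    1.05 -0.55] F [-0.8  0.1  0.7] gw 26.4
delta tool before turn [ 9.9 -0.1  0.2] rx rad -0.0 deg -0.02395795221262631
delta tool after turn [ 9.9 -0.1  0.2]
```

View pics/s24c.png

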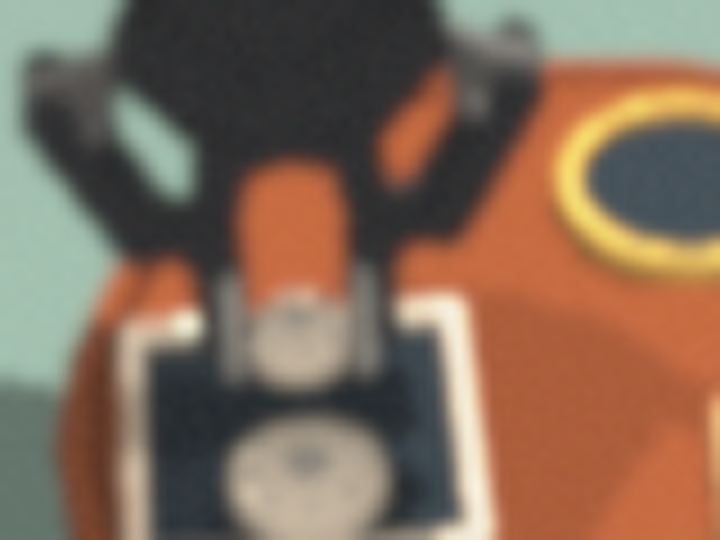

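Emit:
jog_arm:
  increments:
    - {"rx":0,"ry":0,"rz":0,"x":6,"y":0,"z":1,"hand":15}
    - {"rx":0,"ry":0,"rz":0,"x":3,"y":0,"z":0,"hand":15}
    - {"rx":0,"ry":0,"rz":0,"x":1,"y":0,"z":0,"hand":15}
    - {"rx":0,"ry":0,"rz":0,"x":1,"y":0,"z":0,"hand":15}
    - {"rx":0,"ry":0,"rz":0,"x":0,"y":0,"z":0,"hand":15}

```text
time_s: 25.3
eef_pos: [631.1, 41.9, 29.1]
ee_rot: [0.595, 0.382, 0.595, -0.382]
force: [-0.2, -0.2, 0.0]
grip_width: 0.305
```

```bash
python3 -c "
from h import *
snap('side','s25')
crop('s25','s25c',240,185,40,9)
plan(630.7,42.6,30,24.6)
"
```

```text
t 25.35 pos [631.2  41.9  29.2] xaxis [ 0. -0. -1.] yaw 24.6 j [-0.12  0.75  1.35  0.    1.03 -0.55] F [-0.9 -0.2  1.1] gw 26.1
delta tool before turn [-0.8 -0.1 -0.8] rx rad -0.0 deg -0.016265720626861935
delta tool after turn [-0.8 -0.1 -0.8]
```

View pics/s25c.png

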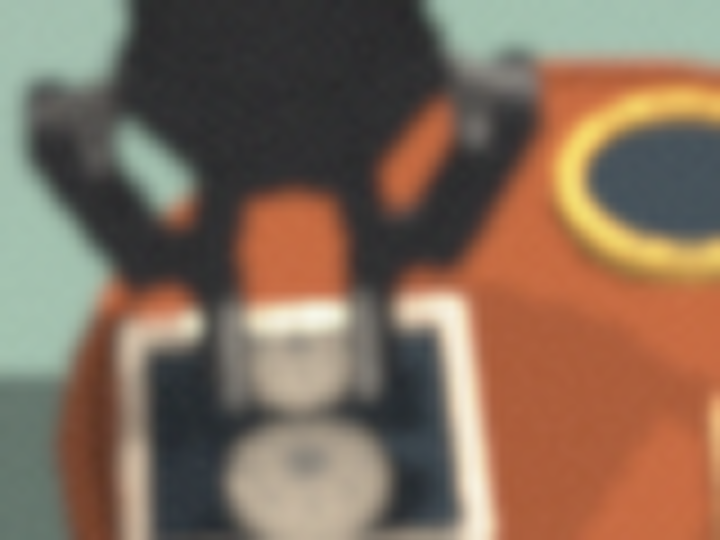

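Emit:
jog_arm:
  increments:
    - {"rx":0,"ry":0,"rz":0,"x":0.6,"y":0,"z":0,"hand":15}
    - {"rx":0,"ry":0,"rz":0,"x":0,"y":0,"z":0,"hand":36}
    - {"rx":0,"ry":0,"rz":0,"x":0,"y":0,"z":0,"hand":38}
    - {"rx":0,"ry":0,"rz":0,"x":-15,"y":0,"z":0,"hand":38}
    - {"rx":0,"ry":0,"rz":0,"x":-45,"y":0,"z":0,"hand":38}

```text
time_s: 25.98
eef_pos: [630.1, 41.9, 88.2]
ee_rot: [0.594, 0.382, 0.596, -0.383]
force: [-0.1, 0.6, 0.8]
grip_width: 0.446
```

Emit:
jog_arm:
  increments:
    - {"rx":0,"ry":0,"rz":0,"x":-55,"y":0,"z":0,"hand":60}
    - {"rx":0,"ry":0,"rz":0,"x":0,"y":0,"z":0,"hand":60}

```text
time_s: 26.22
eef_pos: [633.2, 41.7, 149.5]
ee_rot: [0.598, 0.384, 0.592, -0.381]
force: [-0.3, 0.6, -0.3]
grip_width: 0.709
```

```bash
python3 -c "
from h import *
snap('side','s26')
crop('s26','s26c',240,185,40,9)
plan(541.5,-366,145)
"
```

```text
t 26.27 pos [632.   41.8 146.4] xaxis [ 0.005 -0.001 -1.   ] yaw 24.6 j [-0.12  0.62  1.26  0.    1.26 -0.55] F [-0.6 -0.3 -1.4] gw 60.0
delta tool before turn [   1.2 -252.   333.2] rx rad 0.0 deg 0
delta tool after turn [   1.2 -252.   333.2]
```

View pics/s26c.png

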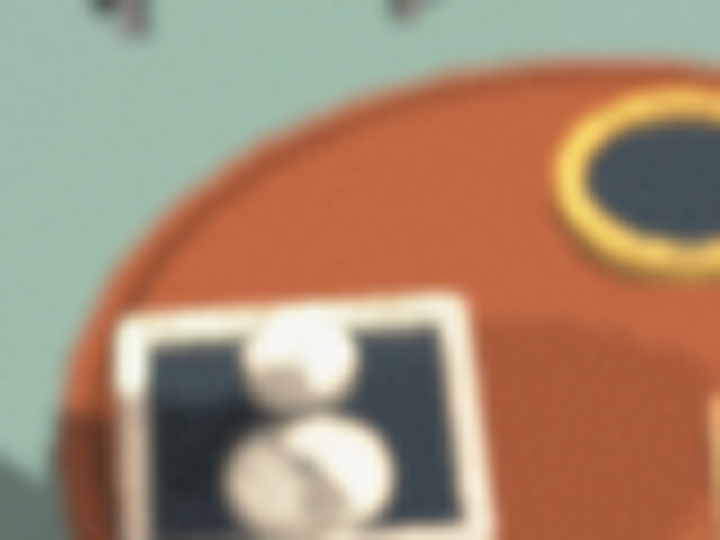

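Emit:
jog_arm:
  increments:
    - {"rx":0,"ry":0,"rz":0,"x":0,"y":-15,"z":20,"hand":65}
    - {"rx":0,"ry":0,"rz":0,"x":0,"y":-32,"z":42,"hand":65}
    - {"rx":0,"ry":0,"rz":0,"x":0,"y":-32,"z":42,"hand":65}
    - {"rx":0,"ry":0,"rz":0,"x":0,"y":-32,"z":42,"hand":65}
    - {"rx":0,"ry":0,"rz":0,"x":0,"y":-32,"z":42,"hand":65}

```text
time_s: 26.9
eef_pos: [578.3, -189.9, 142.8]
ee_rot: [0.594, 0.382, 0.596, -0.382]
force: [0.8, 1.6, -1.3]
grip_width: 0.763
```

Emit:
jog_arm:
  increments:
    - {"rx":0,"ry":0,"rz":0,"x":0,"y":-32,"z":42,"hand":65}
    - {"rx":0,"ry":0,"rz":0,"x":0,"y":-32,"z":42,"hand":65}
    - {"rx":0,"ry":0,"rz":0,"x":0,"y":-28,"z":38,"hand":65}
    - {"rx":0,"ry":0,"rz":0,"x":30,"y":-17,"z":23,"hand":65}
    - {"rx":0,"ry":0,"rz":0,"x":20,"y":0,"z":0,"hand":65}

```text
time_s: 27.52
eef_pos: [538.9, -367.3, 91.1]
ee_rot: [0.593, 0.383, 0.595, -0.383]
force: [-0.3, 1.4, 0.4]
grip_width: 0.763
```

```bash
python3 -c "
from h import *
plan(541.5,-366,20)
snap('side','s27');snap('top','t27')
crop('s27','s27c',308,105,40,9)
crop('t27','t27c',258,200,66,6)
"
```

```text
t 27.52 pos [ 538.9 -367.3   91.1] xaxis [-0.002  0.002 -1.   ] yaw 24.4 j [-0.78  0.72  1.24 -0.    1.19 -1.2 ] F [-0.3  1.4  0.4] gw 65.2
delta tool before turn [71.1  3.   0.1] rx rad 0.0 deg 0
delta tool after turn [71.1  3.   0.1]
```

View pics/s27c.png

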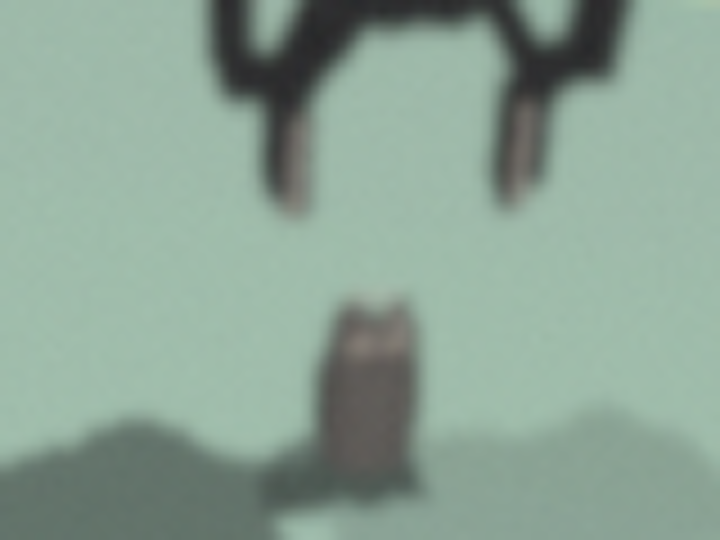

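View pics/t27c.png

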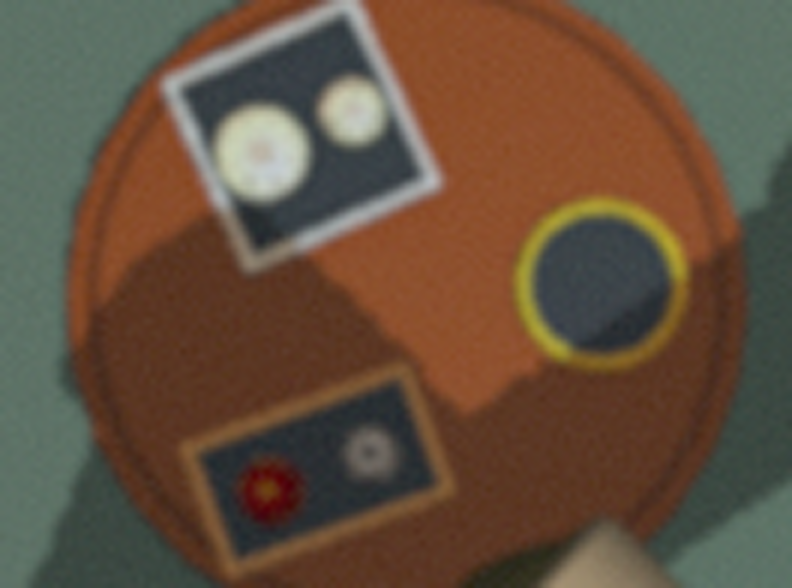

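Emit:
jog_arm:
  increments:
    - {"rx":0,"ry":0,"rz":0,"x":0,"y":4,"z":0,"hand":65}
    - {"rx":0,"ry":0,"rz":0,"x":20,"y":0,"z":0,"hand":65}
    - {"rx":0,"ry":0,"rz":0,"x":15,"y":0,"z":0,"hand":65}
    - {"rx":0,"ry":0,"rz":0,"x":0,"y":0,"z":0,"hand":65}

```text
time_s: 28.12
eef_pos: [544.0, -363.5, 57.9]
ee_rot: [0.594, 0.382, 0.596, -0.382]
force: [-1.0, 0.2, 0.7]
grip_width: 0.756
```

```bash
python3 -c "
from h import *
plan(541.5,-366,20)
snap('side','s28')
crop('s28','s28c',308,110,40,9)
p=sense()['eef_pos']; print(proj('side',p))
"
```

```text
t 28.12 pos [ 544.  -363.5   57.9] xaxis [-0.001  0.001 -1.   ] yaw 24.6 j [-0.77  0.76  1.26 -0.    1.13 -1.2 ] F [-1.   0.2  0.7] gw 64.6
delta tool before turn [37.9 -3.3  1.2] rx rad 0.0 deg 0
delta tool after turn [37.9 -3.3  1.2]
[308.54570319 108.82718555]
```

View pics/s28c.png

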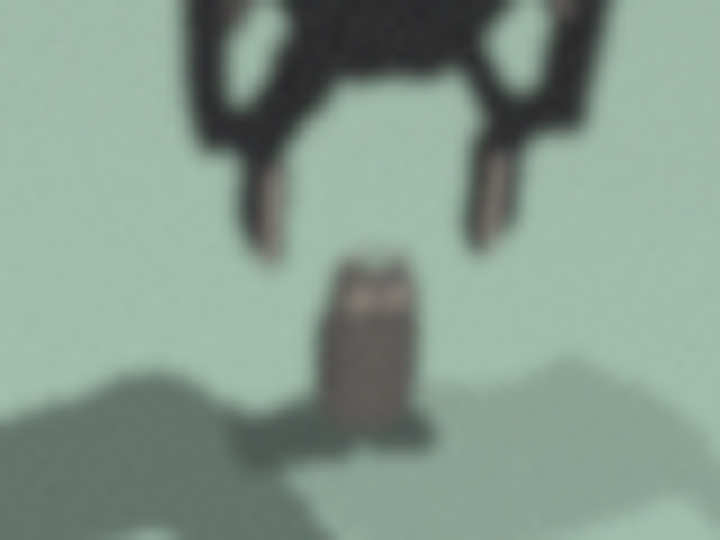

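Emit:
jog_arm:
  increments:
    - {"rx":0,"ry":0,"rz":0,"x":20,"y":2,"z":1,"hand":65}
    - {"rx":0,"ry":0,"rz":0,"x":16,"y":0,"z":0,"hand":60}
    - {"rx":0,"ry":0,"rz":0,"x":10,"y":0,"z":0,"hand":50}
    - {"rx":0,"ry":0,"rz":0,"x":3,"y":0,"z":0,"hand":45}
    - {"rx":0,"ry":0,"rz":0,"x":0,"y":0,"z":0,"hand":45}

```text
time_s: 28.8
eef_pos: [546.4, -364.3, 9.6]
ee_rot: [0.595, 0.382, 0.595, -0.382]
force: [-1.0, 0.6, 1.0]
grip_width: 0.523
```

```bash
python3 -c "
from h import *
plan(541.5,-366,20)
snap('side','s29');snap('top','t29')
crop('s29','s29c',308,110,40,9)
crop('t29','t29c',400,210,40,9)
"
```

```text
t 28.8 pos [ 546.4 -364.3    9.6] xaxis [ 0. -0. -1.] yaw 24.6 j [-0.77  0.83  1.27 -0.    1.04 -1.19] F [-1.   0.6  1. ] gw 44.7
delta tool before turn [-10.4  -5.2  -0.5] rx rad 0.0 deg 0
delta tool after turn [-10.4  -5.2  -0.5]
```

View pics/s29c.png

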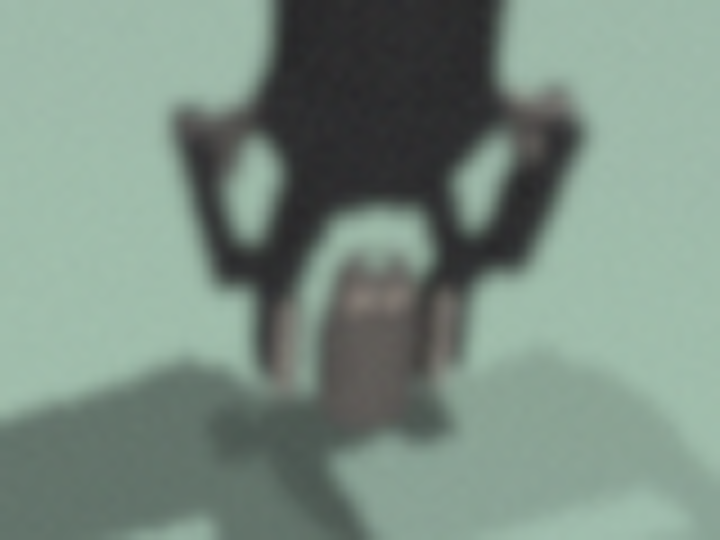

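View pics/t29c.png

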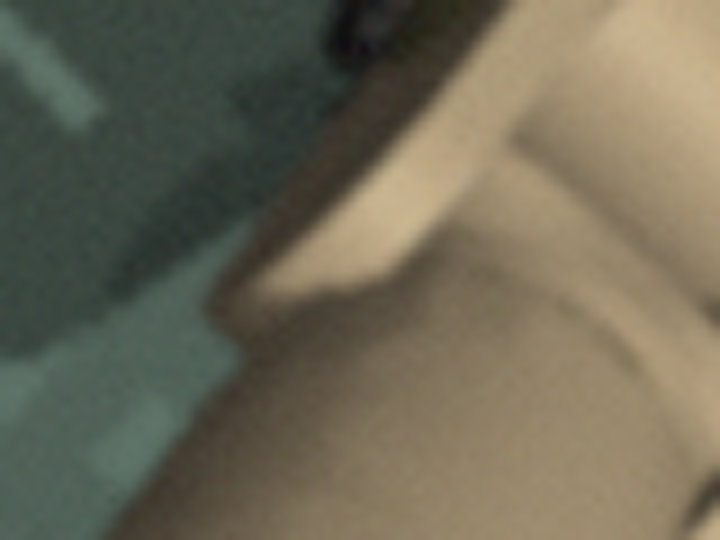

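Emit:
jog_arm:
  increments:
    - {"rx":0,"ry":0,"rz":0,"x":0,"y":-3,"z":0,"hand":45}
    - {"rx":0,"ry":0,"rz":0,"x":0,"y":0,"z":0,"hand":36}
    - {"rx":0,"ry":0,"rz":0,"x":0,"y":0,"z":0,"hand":20}
    - {"rx":0,"ry":0,"rz":0,"x":0,"y":0,"z":0,"hand":20}
    - {"rx":0,"ry":0,"rz":0,"x":0,"y":0,"z":0,"hand":20}
  force: 40

```text
time_s: 29.52
eef_pos: [543.7, -365.7, 10.0]
ee_rot: [0.595, 0.382, 0.595, -0.382]
force: [-2.0, -0.6, 5.4]
grip_width: 0.382
```

```bash
python3 -c "
from h import *
plan(555.1,-68.8,110)
snap('side','s30')
crop('s30','s30c',308,110,40,9)
"
```

```text
t 29.52 pos [ 543.7 -365.7   10. ] xaxis [ 0.    -0.001 -1.   ] yaw 24.6 j [-0.77  0.82  1.28 -0.    1.04 -1.2 ] F [-2.  -0.6  5.4] gw 32.6
delta tool before turn [-100.2  133.9 -265.2] rx rad 0.0 deg 0
delta tool after turn [-100.2  133.9 -265.2]
```

View pics/s30c.png

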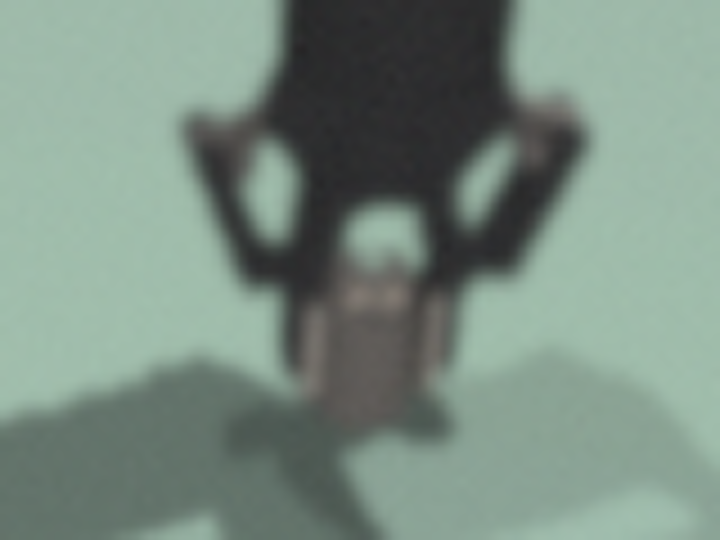

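Emit:
jog_arm:
  increments:
    - {"rx":0,"ry":0,"rz":0,"x":-15,"y":0,"z":0,"hand":20}
    - {"rx":0,"ry":0,"rz":0,"x":-40,"y":0,"z":0,"hand":20}
    - {"rx":0,"ry":0,"rz":0,"x":-35,"y":0,"z":0,"hand":20}
    - {"rx":0,"ry":0,"rz":0,"x":0,"y":11,"z":-22,"hand":20}
    - {"rx":0,"ry":0,"rz":0,"x":0,"y":20,"z":-40,"hand":20}

```text
time_s: 30.2
eef_pos: [545.9, -296.2, 100.2]
ee_rot: [0.595, 0.383, 0.594, -0.383]
force: [0.3, -0.1, -1.3]
grip_width: 0.384
```

Emit:
jog_arm:
  increments:
    - {"rx":0,"ry":0,"rz":0,"x":0,"y":20,"z":-40,"hand":20}
    - {"rx":0,"ry":0,"rz":0,"x":0,"y":20,"z":-40,"hand":20}
    - {"rx":0,"ry":0,"rz":0,"x":0,"y":20,"z":-40,"hand":20}
    - {"rx":0,"ry":0,"rz":0,"x":0,"y":20,"z":-40,"hand":20}
    - {"rx":0,"ry":0,"rz":0,"x":0,"y":14,"z":-28,"hand":20}

```text
time_s: 30.82
eef_pos: [553.2, -84.0, 100.1]
ee_rot: [0.595, 0.382, 0.595, -0.382]
force: [0.1, 0.3, -1.1]
grip_width: 0.382
```

Emit:
jog_arm:
  increments:
    - {"rx":0,"ry":0,"rz":0,"x":0,"y":9,"z":-15,"hand":20}
    - {"rx":0,"ry":0,"rz":0,"x":10,"y":0,"z":0,"hand":20}
    - {"rx":0,"ry":0,"rz":0,"x":15,"y":0,"z":0,"hand":20}
    - {"rx":0,"ry":0,"rz":0,"x":0,"y":0,"z":0,"hand":20}

```text
time_s: 31.32
eef_pos: [554.4, -69.5, 72.7]
ee_rot: [0.594, 0.382, 0.596, -0.383]
force: [-0.5, 0.4, 0.1]
grip_width: 0.384
```

```bash
python3 -c "
from h import *
plan(555.1,-68.8,38)
snap('side','s31')
crop('s31','s31c',276,165,40,9)
"
```

```text
t 31.32 pos [554.4 -69.5  72.7] xaxis [-0.003  0.001 -1.   ] yaw 24.5 j [-0.33  0.56  1.58 -0.    1.01 -0.76] F [-0.5  0.4  0.1] gw 32.8
delta tool before turn [34.7  1.  -0.2] rx rad 0.0 deg 0
delta tool after turn [34.7  1.  -0.2]
```

View pics/s31c.png

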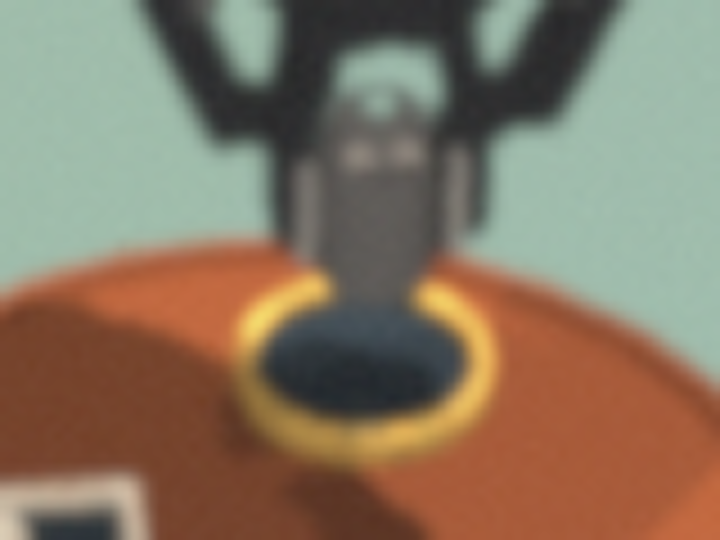

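Emit:
jog_arm:
  increments:
    - {"rx":0,"ry":0,"rz":0,"x":15,"y":2,"z":0,"hand":20}
    - {"rx":0,"ry":0,"rz":0,"x":10,"y":0,"z":0,"hand":20}
    - {"rx":0,"ry":0,"rz":0,"x":6,"y":0,"z":0,"hand":20}
    - {"rx":0,"ry":0,"rz":0,"x":2,"y":0,"z":0,"hand":20}
    - {"rx":0,"ry":0,"rz":0,"x":0,"y":0,"z":0,"hand":20}

```text
time_s: 32.0
eef_pos: [557.2, -67.9, 41.6]
ee_rot: [0.595, 0.382, 0.595, -0.382]
force: [-0.4, -0.1, -0.5]
grip_width: 0.383
```

```bash
python3 -c "
from h import *
plan(555.1,-68.8,38)
snap('side','s32')
crop('s32','s32c',276,165,40,9)
"
```

```text
t 32.0 pos [557.2 -67.9  41.6] xaxis [ 0. -0. -1.] yaw 24.6 j [-0.33  0.61  1.59 -0.    0.94 -0.76] F [-0.4 -0.1 -0.5] gw 32.7
delta tool before turn [ 3.6 -2.3 -0. ] rx rad 0.0 deg 0
delta tool after turn [ 3.6 -2.3 -0. ]
```

View pics/s32c.png

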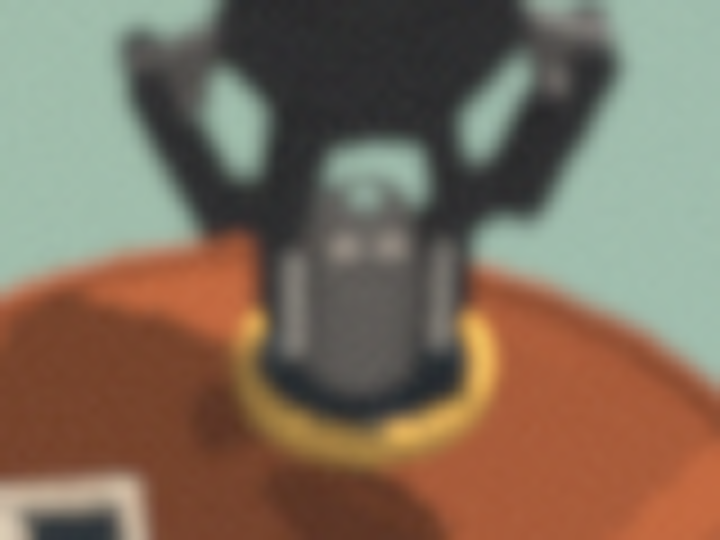

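Centred. Lower to contact.

Emit:
jog_arm:
  increments:
    - {"rx":0,"ry":0,"rz":0,"x":2,"y":0,"z":0,"hand":20}
    - {"rx":0,"ry":0,"rz":0,"x":1,"y":0,"z":0,"hand":20}
    - {"rx":0,"ry":0,"rz":0,"x":0,"y":0,"z":0,"hand":20}

```text
time_s: 32.42
eef_pos: [557.1, -67.9, 38.5]
ee_rot: [0.595, 0.382, 0.595, -0.382]
force: [-0.6, 0.1, -1.2]
grip_width: 0.383
```

Emit:
jog_arm:
  increments:
    - {"rx":0,"ry":0,"rz":0,"x":0.7,"y":0,"z":0,"hand":20}
    - {"rx":0,"ry":0,"rz":0,"x":0,"y":0,"z":0,"hand":20}

```text
time_s: 32.67
eef_pos: [557.2, -67.9, 38.0]
ee_rot: [0.595, 0.382, 0.595, -0.382]
force: [0.1, 0.5, -0.1]
grip_width: 0.383
```

Emit:
jog_arm:
  increments:
    - {"rx":0,"ry":0,"rz":0,"x":0.4,"y":0,"z":0,"hand":20}
    - {"rx":0,"ry":0,"rz":0,"x":0,"y":0,"z":0,"hand":20}

```text
time_s: 32.92
eef_pos: [557.4, -67.9, 37.9]
ee_rot: [0.595, 0.382, 0.595, -0.382]
force: [0.2, 1.3, 6.0]
grip_width: 0.386
```

Contact (6 N). Release and rise slowly past the head.

Emit:
jog_arm:
  increments:
    - {"rx":0,"ry":0,"rz":0,"x":0,"y":0,"z":0,"hand":40}
    - {"rx":0,"ry":0,"rz":0,"x":0,"y":0,"z":0,"hand":50}
    - {"rx":0,"ry":0,"rz":0,"x":0,"y":0,"z":0,"hand":50}
    - {"rx":0,"ry":0,"rz":0,"x":-15,"y":0,"z":0,"hand":50}
    - {"rx":0,"ry":0,"rz":0,"x":-30,"y":0,"z":0,"hand":50}

```text
time_s: 33.55
eef_pos: [556.7, -67.8, 83.0]
ee_rot: [0.594, 0.382, 0.596, -0.382]
force: [-0.5, -0.8, 0.1]
grip_width: 0.586
```

Emit:
jog_arm:
  increments:
    - {"rx":0,"ry":0,"rz":0,"x":-50,"y":0,"z":0,"hand":50}
    - {"rx":0,"ry":0,"rz":0,"x":-50,"y":0,"z":0,"hand":50}
    - {"rx":0,"ry":0,"rz":0,"x":-10,"y":-20,"z":40,"hand":50}
    - {"rx":0,"ry":0,"rz":0,"x":0,"y":-20,"z":40,"hand":50}
    - {"rx":0,"ry":0,"rz":0,"x":0,"y":-20,"z":40,"hand":50}

```text
time_s: 34.17
eef_pos: [552.3, -203.3, 193.8]
ee_rot: [0.596, 0.382, 0.594, -0.382]
force: [0.3, 0.1, 1.3]
grip_width: 0.585
```

Emit:
jog_arm:
  increments:
    - {"rx":0,"ry":0,"rz":0,"x":0,"y":-20,"z":40,"hand":50}
    - {"rx":0,"ry":0,"rz":0,"x":0,"y":-20,"z":40,"hand":50}
    - {"rx":0,"ry":0,"rz":0,"x":0,"y":-20,"z":40,"hand":50}
    - {"rx":0,"ry":0,"rz":0,"x":0,"y":0,"z":0,"hand":50}
    - {"rx":0,"ry":0,"rz":0,"x":0,"y":0,"z":0,"hand":50}

```text
time_s: 34.8
eef_pos: [547.8, -335.4, 193.0]
ee_rot: [0.595, 0.382, 0.595, -0.382]
force: [-0.5, 0.4, -0.2]
grip_width: 0.585
```

```bash
python3 -c "
from h import *
snap('side','s33');snap('top','t33')
print(sense()['time_s'],sense()['eef_pos'])
for n in 'st':
    i=cv2.imread(f'pics/{n}33.png'); cv2.imwrite(f'pics/{n}33b.png',cv2.resize(i,(800,600),interpolation=cv2.INTER_CUBIC))
crop('t33','t33c',258,200,66,6)
crop('s33','s33c',265,190,66,6)
"
```

```text
34.9 [ 548.09373354 -334.92144292  193.02882195]
```

View pics/s33c.png

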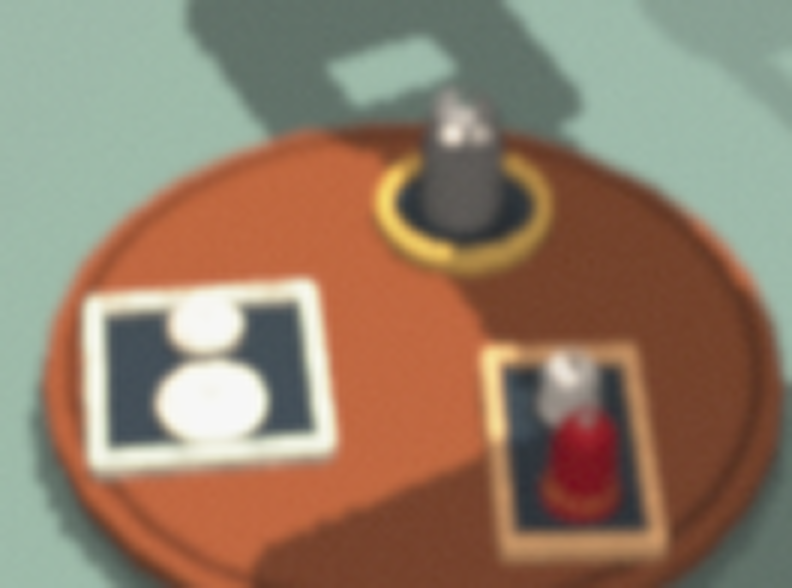

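View pics/t33c.png

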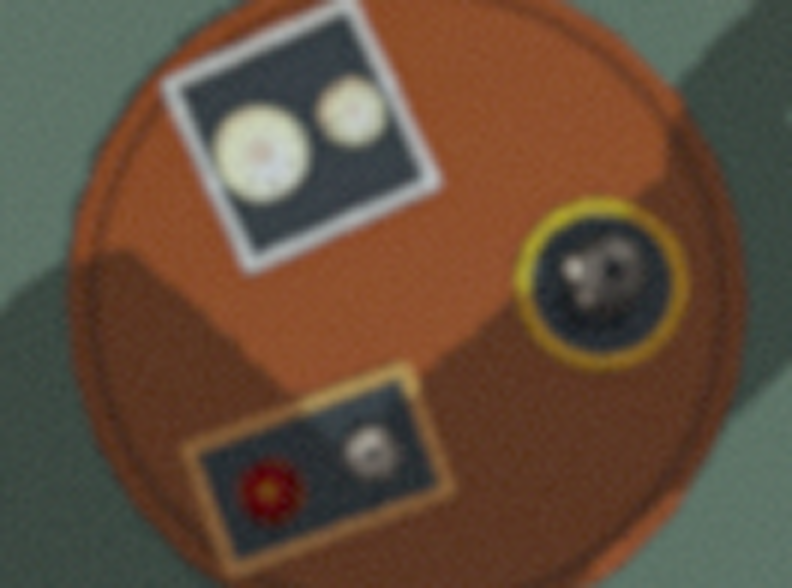

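View pics/t33b.png

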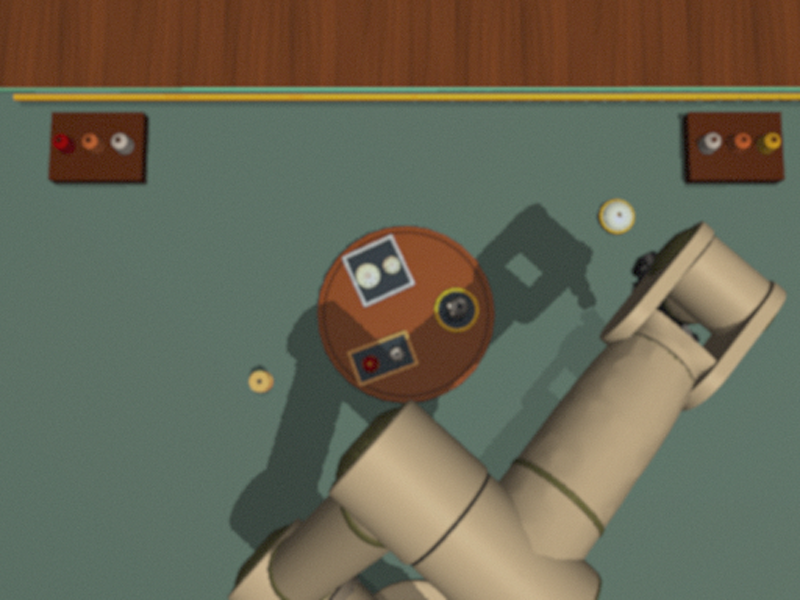

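All pieces are in their trays. The owl is upright in the dish, and the spool at (260,381) and the magnifier at (617,215) have not moved. The arm is clear, so I'm handing in.

```bash
python3 -c "
from rig import finish_job
print(finish_job())"
```

```text
the job is handed in; nothing more can be done
None
```

I sorted all five pieces in the order asked and handed the job in at 34.9 s on the robot's clock. `finish_job` reports no verdict, so the result below rests on my own final checks.

**What I did:** I moved the ruby thimble and then the plain thimble into the thimble tray. The large button and then the small button went into the button box, and the owl went into the brass-rimmed dish last. For the thimbles and the owl I lowered each piece until the force reading showed light contact with the tray floor before letting go. Each button I released within about a millimetre of the box floor.

**Last checks:**
- **Pieces:** the final side and top pictures show both thimbles upright, both buttons lying flat with a gap between them, and the owl upright near the middle of its dish.
- **Bystanders:** the spool and the magnifier are at the same pixels as at the start, and neither the trays nor the turntable shifted visibly.
- **Arm:** it was clear of everything. The highest contact force I read was about 14 N, when the fingertips touched the shelf while gripping the large button.

**What disagreed:** the side camera placed the jaws about 4 mm off the measured tool position along the opening direction. I corrected for this by eye when gripping the plain thimble and the owl, and both came up held square.

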